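Load the exposure carrier with coupons and loggers

ROBOT

A 6-joint arm with a two-finger parallel gripper is mounted at the origin on the work surface. World frame = base frame: x ahead of the robot, y to its left, z up, the work surface at z = 0. Lengths are in m, angles in rad, forces in N, time in s.
With the tool pointing down it reaches from about 0.35 to 0.975 m from the base axis. Payload 4.9 kg.
Tool frame: the origin (TCP) lies midway between the tips of the shut fingers; the grasp point (between the pads) lies ctrl.grip_depth behind it (ctrl.grip_depth is the distance from the TCP to the grasp point, in m); z points along the fingers, y is the line along which they close (so a half turn about z gives the same grasp; the last joint's range is limited). The gripper opens to 85 mm and grips with 20 to 120 N. Pads are 22 mm wide; open, the fingers measure 114 mm over their backs; the gripper's body (76 mm by 85 mm) begins 54 mm behind the grasp point. The pads swing forward as they close: fully open they stand 13 mm farther back than shut.
Start: joints at [-1.406, 0.053, 1.613, -0, 1.476, -0.119], TCP at [0.175, -0.6, 0.231] pointing down, gripper open.
Joint ranges: [-3.01, 3.01], [-1.01, 2.22], [0.06, 2.58], [-1.02, 4.17], [0.09, 2.62], [-3.14, 3.14]. Speed limits (rad/s): [2.57, 2.57, 3.14, 3.14, 3.14, 3.14].

INTERFACE

Orientations are given as a rotation vector (axis times angle).
In Python, from station import ctrl, get_image, camera_model gives the robot as it stands. The module is installed in compiled form; this text tells all that it offers.
- The arm moves only by the shell command python3 -m crank 'ROWS' [FORCE]. ROWS is JSON, a list of rows, each a list of 7 numbers: the shift along the tool's x, y, z in mm, then the turn, a rotation vector about the tool's x, y, z in rad, then the opening, from -1 (shut) to 1 (fully open). A call has exactly 10 rows; each row shifts and turns the commanded pose from where the row before left it, along the tool's axes as they then stand; what a row does not reach is not made up. A row lasts 1/12 s, in which the tool goes at most 41.7 mm and 7.16 degrees, less where a joint would pass 70% of its speed; a pose out of reach is approached as far as the arm can. A call with a gripper value outside its range is refused whole. The fingers move at their own pace and stop on an object; FORCE is the grip in N (left out, the last holds). Time passes only in rows, so rows that do not move let the fingers close, or fill a call up. It gives the time, the measured TCP pose, the force, the opening and the grip force at its end, in the units of the state.
- ctrl.get_obs(): the state, without advancing time (a new reading comes with each control period).
- get_image(name): name is "side" or "top"; returns the picture (420x560x3 uint8, red, green, blue); there is no depth.
- camera_model(name): a dict with "vertical_fov" (degrees; the focal length in pixels is half the picture's height over the tangent of half this angle, whatever the lens; pixels are square), "cx", "cy" (the principal point, pixels), "R" (3x3) and "t" (3): a world point X has camera coordinates R X + t. Camera axes: x right, y down, z forward; pixel columns grow to the right and rows downward; lengths in m; the calibration is good to about 2 mm. A picture is of the moment at which its call begins. camera_model takes no time and is no camera call.
- ctrl.finish_job(): hands the job in; it is judged then, once.
The state is a dict: "t": time; "q": joint angles; "dq": joint speeds; "effort": joint torques, N m; "tool_pos": TCP position; "tool_rot": TCP orientation; "contact_force": force on the tool from outside, world axes, zero at the start; "wrist_torque": the same for the moment, N m; "opening": finger opening in m; "grip_force": force on a finger pad.
Only numpy, scipy, OpenCV 4.12 (cv2) and the standard library are available. Lean on these libraries where they do the work, as an engineer would, in place of code of your own. Each camera call takes 0.05 s, during which the arm holds its last target. There are 200 camera calls.

TASK

Load the exposure carrier for a corrosion run: seat every steel coupon lying on the mat flat in the mouth of a cell of its own and screw a retaining ring down over it until the ring's lip lies on the coupon, and pull every stick logger out of its spring clips and lay it in a pair of V rests of its own, centred on the two bars. There may be one or two coupons and two or three loggers, in any order; a ring that is not needed may stay on the mat. Do not disturb the bottle, the wooden case or the brush.

Things in the scene. Friction and masses are not known exactly. Their poses are not given: they have to be found in the camera images.
- carrier: Fixed exposure carrier: aluminium plate 225 (x) by 300 mm (y), 10 mm thick; two white plastic cells at its -y side, three pairs of grey V rests at its +y side. Origin on the table under the plate, z up. Each cell: a pot 76 mm across up to 36 mm above the table, then a threaded neck 50 mm across (59 over the ridges) up to the rim at 60 mm. Mouth: a recess 45 mm across, 3.5 mm deep, flat floor.
- cell0 (a point): Centre of the recess floor of the cell at the carrier's -x side, 56.5 mm above the table. Thread: three starts, right-handed, lead 26 mm per turn, 1.8 mm play all round. A ring set on level at any angle rests on the ridges; turning clockwise from above draws it down. Over a coupon it is tight when a lug points along the carrier's +x (within 15 degrees), with a hard stop just after.
- cell1 (a point): The same for the cell at the carrier's +x side, 116 mm from cell0. Best entry: a lug about 90 degrees anticlockwise of the carrier's +x (lugs repeat every 120; under 80 they may catch): the ring lands with its underside 51 to 52 mm above the table and needs 90 degrees of clockwise turn, sinking 6 mm. Landed at other angles it sits up to 8 mm higher and needs up to 200 degrees.
- rest0 (a point): Where the middle of a logger's axis comes to lie in this V rest, 44 mm above the table, next to the cells. The logger lies along the carrier's x on two V-notched bars 12 mm wide, 30 mm either side of the middle, open between them down to the plate. Each V is 90 degrees, 30 mm wide at the top; the bars' tops are 43 mm above the table.
- rest1 (a point): The same for the middle rest, 56 mm from rest0.
- rest2 (a point): The same for the outer rest, 56 mm from rest1.
- rack: Fixed clip rack: a grey plate 130 (x) by 190 mm (y), 12 mm thick, origin on the table beneath its middle; stations at y = -62, 0, 62 mm, some may be empty. At each, two spring-steel C clips open upward, 14 mm wide, 34 mm either side of the middle, hold a logger along x, axis 44 mm above the table, free between the clips with 21 mm below it. Clips reach 59 mm above the table.
- logger0_mid (a point): Middle of the axis of logger 0. In the clips it resists a straight upward pull with up to about 15 N in the first 5 mm, then snaps out.
- logger0: Loose stick logger: a stainless tube 22 mm in diameter, 120 mm long along its own x, with a black hexagonal cap (22 mm across flats, 10 mm long) at its +x end; 0.12 kg. Origin at mid-length on its underside, 11 mm below the axis. It starts in its clips. May be absent.
- logger1_mid (a point): Middle of the axis of logger 1.
- logger1: Loose stick logger: a stainless tube 22 mm in diameter, 120 mm long along its own x, with a black hexagonal cap (22 mm across flats, 10 mm long) at its +x end; 0.12 kg. Origin at mid-length on its underside, 11 mm below the axis. It starts in its clips. May be absent.
- logger2_mid (a point): Middle of the axis of logger 2.
- logger2: Loose stick logger: a stainless tube 22 mm in diameter, 120 mm long along its own x, with a black hexagonal cap (22 mm across flats, 10 mm long) at its +x end; 0.12 kg. Origin at mid-length on its underside, 11 mm below the axis. It starts in its clips. May be absent.
- mat: Fixed black rubber mat, 235 by 225 mm, 3 mm thick, origin on the table beneath its middle; the coupons and rings lie on it at first.
- coupon0: Loose round steel coupon: a plain disk 42 mm in diameter and 10 mm thick, 0.12 kg, both faces alike. Origin at the centre of its underside, z along its axis. It fits a cell's recess with 1.5 mm of play all round; seated there it stands 6.5 mm proud of the rim. May be absent.
- coupon0_center (a point): Centre of coupon 0.
- ring0: Loose aluminium retaining ring, 68 mm outside, 24.5 mm high, 0.07 kg, right way up. Origin: centre of its open underside, z up. Top: inward lip 4 mm thick, 34 mm window, lip underside 20.5 mm above the origin. Bore 62.6 mm; three lugs 1 to 5 mm above the origin at 0, 120, 240 degrees from its x, 53.6 mm between them, each under a dark slot in the lip. Home on a coupon: underside 46 mm above the table.
- coupon1: Loose round steel coupon: a plain disk 42 mm in diameter and 10 mm thick, 0.12 kg, both faces alike. Origin at the centre of its underside, z along its axis. It fits a cell's recess with 1.5 mm of play all round; seated there it stands 6.5 mm proud of the rim. May be absent.
- coupon1_center (a point): Centre of coupon 1.
- ring1: Loose aluminium retaining ring, 68 mm outside, 24.5 mm high, 0.07 kg, right way up. Origin: centre of its open underside, z up. Top: inward lip 4 mm thick, 34 mm window, lip underside 20.5 mm above the origin. Bore 62.6 mm; three lugs 1 to 5 mm above the origin at 0, 120, 240 degrees from its x, 53.6 mm between them, each under a dark slot in the lip. Home on a coupon: underside 46 mm above the table.
- bottle: Bystander: a white plastic bottle, 64 mm across, 150 mm tall; origin at its foot. Leave it alone.
- case: Bystander: a dark wooden case, 80 x 130 x 35 mm; origin at the centre of its underside. Leave it alone.
- brush: Bystander: a brush 170 mm long lying on the bench; leave it alone.
Mind the look-alikes: they are no part of the job. What is shaped like the logger1 but purple is not meant.

How it is judged:
By the outcome, as a careful person would: the job done as asked, in the order asked, and still so for the second after the job is handed in, with the robot touching nothing.
Of coupon0, coupon1 only 1 to 2 are there at a start; the rules pass over those that are not, and their reading is None.
Of logger0, logger1, logger2 only 2 to 3 are there at a start; the rules pass over those that are not, and their reading is None.
At some moment in a run one of coupon0, coupon1, ring0, ring1 may be knocked a few centimetres aside while the robot is not near it.
It also fails if it takes over 210 s, if anything falls off the work surface, if the arm or the gripper's body presses on something with over 40 N, if the wrist force passes 120 N, or if a joint passes its speed limit or range.

## Working session

There is one attempt and no reset: what is moved stays moved. The work goes in short steps, Python scripts to look and compute and a shell command to move; the robot and the scene stay as the last step left them, time stands still between calls to the robot, and variables do not carry over. Pictures are saved under pics/ and viewed, at most 14 in all, crops included, and the job is handed in when it is done.

```bash
mkdir -p pics
python3 - <<'E'
from station import ctrl, get_image, camera_model
import cv2
o=ctrl.get_obs(); print(o, ctrl.grip_depth)
for n in("top","side"):
    im=get_image(n); cv2.imwrite(f"pics/{n}0.png",cv2.cvtColor(im,cv2.COLOR_RGB2BGR)); print(n,camera_model(n))
E
```

```text
{'t': 0.0, 'q': array([-1.40601251e+00,  5.33444925e-02,  1.61432096e+00, -1.36084699e-05,
        1.47598738e+00, -1.18983841e-01]), 'dq': array([ 1.18515259e-03, -9.57602398e-04,  3.28088254e-04,  1.26701803e-03,
        1.54003992e-03, -7.00851988e-05]), 'effort': array([ 3.36509904e-03, -3.93684912e+01, -3.70171773e+01,  7.26807116e-05,
        7.09993605e-03,  8.86109149e-06]), 'tool_pos': array([ 0.17488623, -0.59937536,  0.23005458]), 'tool_rot': array([-3.10798500e+00, -4.43957974e-01,  9.53107847e-05]), 'contact_force': array([ 0.10815337, -0.06001158, -0.22289851]), 'wrist_torque': array([ 0.01396392, -0.02910184,  0.02235685]), 'grip_force': 0.0, 'opening': 0.08540001111652429} 0.0187
top {'vertical_fov': 42.544484602483905, 'cx': 283.839886838766, 'cy': 204.03371683671054, 'R': array([[ 0.00952914, -0.99994932, -0.00324932],
       [-0.99544779, -0.00917797, -0.09486553],
       [ 0.0948309 ,  0.00413851, -0.99548479]]), 't': array([-0.07377224,  0.52328877,  1.35228032])}
side {'vertical_fov': 55.140135745257666, 'cx': 274.4450161101148, 'cy': 203.20663070217768, 'R': array([[-0.87293457, -0.48782057,  0.00404053],
       [-0.33536055,  0.59405746, -0.73118331],
       [ 0.35428596, -0.63963022, -0.68216907]]), 't': array([0.42778356, 0.25913348, 0.88752101])}
```

View pics/top0.png

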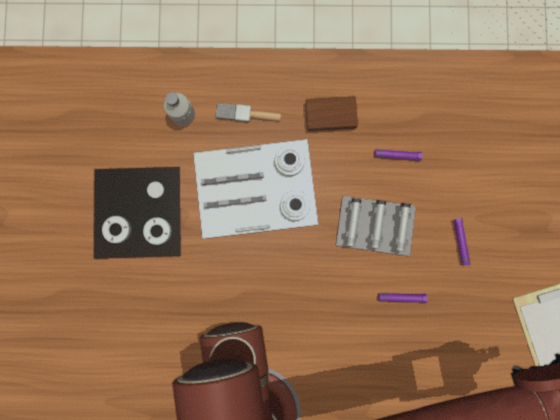

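View pics/side0.png

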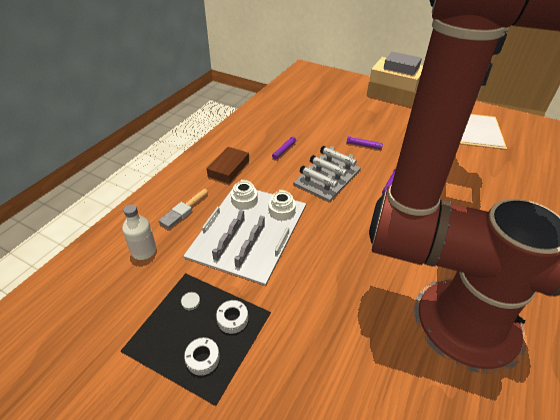

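The top view shows one coupon at (155,190), two rings at (116,229) and (157,231), three steel loggers in the rack at (353,223), (378,225) and (402,228), and cells at (290,160) and (295,206). The purple sticks at (398,155), (462,242) and (403,298) are look-alikes, as are the thin grey bars on the plate edges. I'm picking the steel loggers with black caps and the plain disk. Next I measure them and check in a close crop.

```bash
cat > h.py <<'E'
import numpy as np, cv2
from station import ctrl, get_image, camera_model
from scipy.spatial.transform import Rotation as Ro
def cam(n):
    m=camera_model(n); f=210/np.tan(np.radians(m["vertical_fov"]/2)); return f,m["cx"],m["cy"],np.array(m["R"]),np.array(m["t"])
def ray(n,uv,z):
    f,cx,cy,R,t=cam(n); c=-R.T@t; d=R.T@np.array([(uv[0]-cx)/f,(uv[1]-cy)/f,1]); return c+d*(z-c[2])/d[2]
def proj(n,X):
    f,cx,cy,R,t=cam(n); p=R@np.array(X)+t; return np.array([cx+f*p[0]/p[2],cy+f*p[1]/p[2]])
def go(x,y,z,yaw):  # grasp point target, yaw of tool x (rad); tool pointing down
    o=ctrl.get_obs(); R=Ro.from_rotvec(o["tool_rot"]).as_matrix(); cy=np.arctan2(R[1,0],R[0,0])
    d=np.array([x,y,z-ctrl.grip_depth])-o["tool_pos"]; turn=-(yaw-cy)
    T=np.array([[np.cos(yaw),np.sin(yaw),0],[np.sin(yaw),-np.cos(yaw),0],[0,0,-1]])
    tt=R.T@T; print("t",round(o["t"],2),"first turn rv",Ro.from_matrix(tt).as_rotvec().round(3),"then shift mm",(T.T@d*1000).round(1),"F",o["contact_force"].round(1),"op",round(o["opening"]*1000,1),"grip",round(o["grip_force"],1))
def save(n,name,box=None,s=1,im=None):
    im=get_image(n) if im is None else im
    b=im if box is None else im[box[1]:box[3],box[0]:box[2]]
    cv2.imwrite(f"pics/{name}.png",cv2.cvtColor(cv2.resize(b,None,fx=s,fy=s,interpolation=cv2.INTER_CUBIC),cv2.COLOR_RGB2BGR)); return im
E
python3 - <<'E'
from h import *
im=cv2.cvtColor(cv2.imread("pics/top0.png"),cv2.COLOR_BGR2RGB)
save("top","c1",(90,135,320,265),3.4,im); save("top","c2",(330,185,425,265),6,im)
hsv=cv2.cvtColor(im,cv2.COLOR_RGB2HSV)
def reg(mask,name,amin=30):
    n,l,s,c=cv2.connectedComponentsWithStats(mask.astype(np.uint8))
    for i in range(1,n):
        if s[i,4]>=amin: print(name,s[i],c[i].round(2))
m=np.zeros(im.shape[:2],bool); m[160:265,88:188]=1
g=im.max(2)
reg(m&(g>110),"matwhite"); 
reg(m&(g<60),"matdark",5)
m=np.zeros(im.shape[:2],bool); m[135:245,188:322]=1
reg(m&(hsv[...,1]<70)&(g>120),"plate",300)
reg(m&(g<80)&(np.arange(560)[None]>270),"cellhole",8)
c=-cam("top")[3].T@cam("top")[4]; print("cam",c)
E
```

```text
matwhite [  88  160  100  105 2737] [139.72 210.8 ]
matwhite [147 181  17  17 225] [154.95 189.35]
matwhite [102 216  28  27 476] [115.27 229.  ]
matwhite [143 217  28  28 479] [156.4 230.6]
matdark [  94  168   86   90 5569] [134.92 209.  ]
matdark [110 224  11  11  92] [115.05 228.98]
matdark [152 226  10  10  82] [156.26 230.34]
plate [ 193  139  126  100 9517] [255.08 188.65]
cellhole [285 154  10  10  82] [289.6  158.32]
cellhole [291 199  10  10  79] [295.39 203.86]
cam [ 0.39337167 -0.0745622   1.39557685]
```

View pics/c1.png

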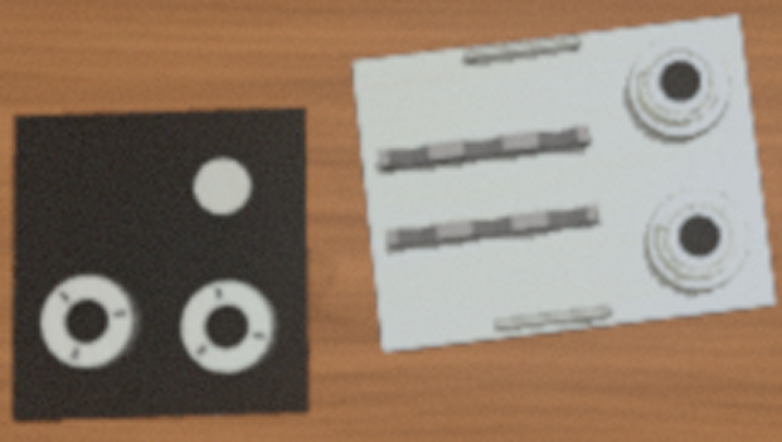

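View pics/c2.png

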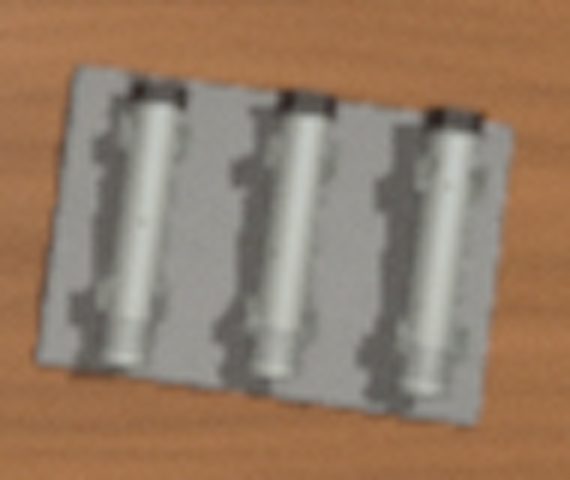

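```bash
cat > m.py <<'E'
from h import *
im=cv2.cvtColor(cv2.imread("pics/top0.png"),cv2.COLOR_BGR2RGB)
hsv=cv2.cvtColor(im,cv2.COLOR_RGB2HSV); g=im.max(2)
def rect(x0,y0,x1,y1,mask,z,name):
    m=np.zeros(g.shape,np.uint8); m[y0:y1,x0:x1]=(mask[y0:y1,x0:x1]*255)
    m=cv2.morphologyEx(m,cv2.MORPH_OPEN,np.ones((5,5)))
    cs,_=cv2.findContours(m,cv2.RETR_EXTERNAL,cv2.CHAIN_APPROX_NONE); c=max(cs,key=cv2.contourArea)
    P=np.array([ray("top",p[0],z)[:2] for p in c],np.float32)*1000
    r=cv2.minAreaRect(P); print(name,r); return r
low=hsv[...,1]<75
rect(188,135,322,242,low&(g>100),.010,"carrier")
rect(330,190,420,260,low,.012,"rack")
a=ray("top",(289.6,158.32),.0565); b=ray("top",(295.39,203.86),.0565)
d=(a-b)[:2]; print("cellfar",a,"cellnear",b,"dist",np.hypot(*d),"yaw",np.degrees(np.arctan2(d[1],d[0])))
yaw=np.arctan2(d[1],d[0])
print("coupon",ray("top",(154.95,189.35),.013))
for u in((115.05,228.98),(156.26,230.34)):
    # hole edge at lip top/bottom mid
    c=ray("top",u,.0265); print("ring",c)
    th=np.arange(0,360,2); v=[]
    for r in np.arange(.022,.0305,.001):
        uv=np.array([proj("top",(c[0]+r*np.cos(t),c[1]+r*np.sin(t),.0275)) for t in np.radians(th)],np.float32)
        v.append(cv2.remap(g,uv[None,:,0],uv[None,:,1],cv2.INTER_CUBIC)[0].astype(float))
    v=np.mean(v,0); s=sum(np.roll(v,60*k) for k in range(3))[:60]; i=np.argsort(s)[:4]; w=s.max()-s
    print(" slots deg mod120", th[i], np.sort(th[np.argsort(v)[:9]]))
E
python3 m.py
python3 - <<'E'
from h import *
im=cv2.cvtColor(cv2.imread("pics/top0.png"),cv2.COLOR_BGR2RGB); g=im.max(2)
# black caps & bright tubes in rack
for nm,m in(("cap",g<65),("tube",g>165)):
    M=np.zeros(g.shape,np.uint8); M[190:262,335:418]=m[190:262,335:418]
    n,l,s,c=cv2.connectedComponentsWithStats(M)
    for i in range(1,n):
        if s[i,4]>=15:
            p=np.argwhere(l==i)[:,::-1].astype(np.float32); print(nm,s[i],c[i].round(2),ray("top",c[i],.05 if nm=="cap" else .054)[:2].round(4),cv2.fitLine(p,2,0,.01,.01).ravel()[:2].round(3))
E
```

```text
carrier ((566.0230712890625, 6.3272552490234375), (226.67678833007812, 301.885498046875), 7.422246932983398)
rack ((473.15234375, -304.51947021484375), (190.88446044921875, 131.26089477539062), 82.4341812133789)
cellfar [ 0.63650827 -0.08237575  0.0565    ] cellnear [ 0.5216342 -0.0977928  0.0565   ] dist 0.11590400193525231 yaw 7.643895204959231
coupon [0.5601135  0.26452935 0.013     ]
ring [0.45616207 0.35941595 0.0265    ]
 slots deg mod120 [44 42 46 40] [ 42  44  46 162 164 166 282 284 286]
ring [0.45369037 0.25451089 0.0265    ]
tube [335 190  54   9 198] [355.51 194.14] [ 0.5477 -0.248 ] [0.995 0.096]
tube [349 203  10  42 171] [353.63 222.18] [ 0.4774 -0.2432] [ 0.143 -0.99 ]
tube [374 205  10  43 168] [378.55 224.08] [ 0.4732 -0.3051] [ 0.14 -0.99]
tube [399 207   9  44 166] [403.31 227.05] [ 0.4664 -0.3666] [ 0.13  -0.992]
tube [412 240   6   4  15] [414.67 241.33] [ 0.4312 -0.3943] [ 0.975 -0.224]Traceback (most recent call last):
  File "m.py", line 22, in <module>
    uv=np.array([proj("top",(c[0]+r*np.cos(t),c[1]+r*np.sin(t),.0275)) for t in np.radians(th)],np.float32)
                 ~~~~^^^^^^^^^^^^^^^^^^^^^^^^^^^^^^^^^^^^^^^^^^^^^^^^^
  File "h.py", line 9, in proj
    f,cx,cy,R,t=cam(n); p=R@np.array(X)+t; return np.array([cx+f*p[0]/p[2],cy+f*p[1]/p[2]])
                ~~~^^^
  File "h.py", line 5, in cam
    m=camera_model(n); f=210/np.tan(np.radians(m["vertical_fov"]/2)); return f,m["cx"],m["cy"],np.array(m["R"]),np.array(m["t"])
ValueError: time passes only in moves, steps and waits
```

```bash
python3 - <<'E'
s=open("h.py").read()
s=s.replace("def cam(n):\n    m=","import functools\n@functools.lru_cache(None)\ndef cam(n):\n    m=")
s+='''
def mask_pos(m,box,amin=5,show=True):
    M=np.zeros(m.shape,np.uint8); x0,y0,x1,y1=box; M[y0:y1,x0:x1]=m[y0:y1,x0:x1]
    n,l,st,c=cv2.connectedComponentsWithStats(M); return [(st[i],c[i],l==i) for i in range(1,n) if st[i,4]>=amin]
def slots(g,c,z=.0275):
    th=np.arange(0,360,2); v=[]
    for r in np.arange(.022,.0305,.001):
        uv=np.array([proj("top",(c[0]+r*np.cos(t),c[1]+r*np.sin(t),z)) for t in np.radians(th)],np.float32)
        v.append(cv2.remap(g,uv[None,:,0],uv[None,:,1],cv2.INTER_CUBIC)[0].astype(float))
    v=np.mean(v,0); s=sum(np.roll(v,60*k) for k in range(3))[:60]; w=np.clip(np.sort(s)[30]-s-10,0,None)
    return np.degrees(np.angle((w*np.exp(3j*np.radians(th[:60]))).sum())/3)%120
def mat(im):
    g=im.max(2)
    for st,c,_ in mask_pos(g>110,(96,170,179,256),100):
        if st[4]<330: print("coupon",ray("top",c,.013).round(4),st)
    for st,c,_ in mask_pos(g<60,(96,170,179,256),40):
        if st[4]<200: p=ray("top",c,.0265); print("ring",p.round(4),"lug",slots(g,p).round(1),st)
'''
open("h.py","w").write(s)
E
python3 - <<'E'
from h import *
im=cv2.cvtColor(cv2.imread("pics/top0.png"),cv2.COLOR_BGR2RGB); g=im.max(2)
mat(im)
for st,c,l in mask_pos(g<185,(199,165,272,215),100):
    P=np.array([ray("top",p,.040)[:2] for p in np.argwhere(l)[:,::-1]],np.float32)*1000
    print("bar",st,c.round(2),ray("top",c,.040).round(4),cv2.minAreaRect(P))
for a,b in(((356.7,198.3),(350.3,245.3)),):
    print(ray("top",a,.048).round(4),ray("top",b,.048).round(4))
ax=[]
for st,c,l in mask_pos(g<75,(336,190,418,215),8): print("cap",st,c.round(2),ray("top",c,.05).round(4))
for st,c,l in mask_pos(g>165,(340,200,415,258),100):
    p=np.argwhere(l)[:,::-1]; print("tube rows",p[:,1].min(),p[:,1].max(), [ray("top",p[p[:,1]==r].mean(0),.052)[:2].round(4) for r in (p[:,1].min(),p[:,1].max())])
E
```

```text
coupon [0.5601 0.2645 0.013 ] [147 181  17  17 225]
ring [0.4562 0.3594 0.0265] lug 43.3 [110 224  11  11  92]
ring [0.4537 0.2545 0.0265] lug 14.9 [152 226  10  10  82]
bar [200 172  64  15 516] [231.68 178.97] [0.5851 0.064  0.04  ] ((585.1107177734375, 64.38885498046875), (22.21736717224121, 161.4848175048828), 7.061979293823242)
bar [203 195  64  15 484] [234.05 202.08] [0.5263 0.0569 0.04  ] ((525.8289794921875, 56.051944732666016), (20.871089935302734, 160.5473175048828), 7.4811201095581055)
[ 0.5379 -0.2518  0.048 ] [ 0.42   -0.2355  0.048 ]
cap [352 199   3   3   8] [352.88 199.88] [ 0.5336 -0.2419  0.05  ]
cap [401 203   3   4   9] [402.   204.33] [ 0.5235 -0.3648  0.05  ]
tube rows 203 244 [array([ 0.5256, -0.2507]), array([ 0.4232, -0.2355])]
tube rows 205 247 [array([ 0.5212, -0.3132]), array([ 0.4164, -0.2987])]
tube rows 207 250 [array([ 0.5167, -0.3743]), array([ 0.4095, -0.3606])]
```

Run:
```python
from h import *
im=cv2.cvtColor(cv2.imread("pics/top0.png"),cv2.COLOR_BGR2RGB); g=im.mean(2).astype(np.float32)
yaw=np.radians(7.5); ex=np.array([np.cos(yaw),np.sin(yaw)]); ey=np.array([-ex[1],ex[0]])
C=np.array([.5660,.0063])
for sx in(.03,-.03):
    ys=np.arange(-.04,.14,.002); v=[]
    for dx in(-.003,0,.003):
        uv=np.array([proj("top",[*(C+ex*(sx+dx)+ey*y),.042]) for y in ys],np.float32); v.append(cv2.remap(g,uv[None,:,0],uv[None,:,1],cv2.INTER_LINEAR)[0])
    v=np.mean(v,0); print(sx,[(int(round(y*1000)),int(k)) for y,k in zip(ys,v)])
    # cross profile
xs=np.arange(-.05,.05,.002)
for y in(.02,.076):
    uv=np.array([proj("top",[*(C+ex*x+ey*y),.043]) for x in xs],np.float32); print(y,[(int(round(x*1000)),int(k)) for x,k in zip(xs,cv2.remap(g,uv[None,:,0],uv[None,:,1],cv2.INTER_LINEAR)[0])])
```

```text
0.03 [(-40, 201), (-38, 201), (-36, 201), (-34, 201), (-32, 200), (-30, 199), (-28, 194), (-26, 179), (-24, 163), (-22, 158), (-20, 155), (-18, 146), (-16, 127), (-14, 115), (-12, 113), (-10, 116), (-8, 119), (-6, 119), (-4, 123), (-2, 125), (0, 124), (2, 122), (4, 119), (6, 117), (8, 116), (10, 117), (12, 128), (14, 143), (16, 154), (18, 157), (20, 157), (22, 157), (24, 156), (26, 155), (28, 155), (30, 155), (32, 154), (34, 153), (36, 151), (38, 144), (40, 129), (42, 118), (44, 114), (46, 115), (48, 117), (50, 120), (52, 122), (54, 124), (56, 124), (58, 123), (60, 122), (62, 121), (64, 119), (66, 119), (68, 129), (70, 143), (72, 152), (74, 153), (76, 153), (78, 154), (80, 154), (82, 154), (84, 155), (86, 155), (88, 154), (90, 153), (92, 149), (94, 140), (96, 124), (98, 115), (100, 113), (102, 116), (104, 116), (106, 116), (108, 117), (110, 118), (112, 118), (114, 118), (116, 117), (118, 116), (120, 115), (122, 115), (124, 126), (126, 140), (128, 151), (130, 154), (132, 164), (134, 179), (136, 190), (138, 197), (140, 197)]
-0.03 [(-40, 201), (-38, 201), (-36, 200), (-34, 200), (-32, 
[... 1421 characters left out ...]
, 146), (28, 156), (30, 158), (32, 158), (34, 165), (36, 177), (38, 191), (40, 199), (42, 200), (44, 200), (46, 200), (48, 200)]
0.076 [(-50, 199), (-48, 199), (-46, 200), (-44, 195), (-42, 177), (-40, 145), (-38, 106), (-36, 124), (-34, 143), (-32, 155), (-30, 158), (-28, 159), (-26, 164), (-24, 177), (-22, 190), (-20, 198), (-18, 198), (-16, 200), (-14, 200), (-12, 199), (-10, 199), (-8, 199), (-6, 198), (-4, 198), (-2, 198), (0, 198), (2, 199), (4, 199), (6, 199), (8, 199), (10, 199), (12, 199), (14, 190), (16, 170), (18, 135), (20, 108), (22, 99), (24, 111), (26, 139), (28, 151), (30, 156), (32, 158), (34, 160), (36, 177), (38, 190), (40, 196), (42, 198), (44, 198), (46, 198), (48, 197)]
```

Run:
```python
from h import *
go(.5601,.2645,.10,np.radians(7.5))
```

```text
t 0.1 first turn rv [-0.002 -0.     0.153] then shift mm [ 494.7 -806.3  148.9] F [ 0.4 -0.6  0. ] op 85.5 grip 0.0
```

```bash
python3 -m crank '[[0,0,0,0,0,0.0765,0.4],[0,0,0,0,0,0.0765,0.4],[18,-29,0,0,0,0,0.4],[18,-29,0,0,0,0,0.4],[18,-29,0,0,0,0,0.4],[18,-29,0,0,0,0,0.4],[18,-29,0,0,0,0,0.4],[18,-29,0,0,0,0,0.4],[18,-29,0,0,0,0,0.4],[18,-29,0,0,0,0,0.4]]' 60 | tail -3
python3 -m crank '[[18,-29,0,0,0,0,0.3],[18,-29,0,0,0,0,0.3],[18,-29,0,0,0,0,0.3],[18,-29,0,0,0,0,0.3],[18,-29,0,0,0,0,0.3],[18,-29,0,0,0,0,0.3],[18,-29,0,0,0,0,0.3],[18,-29,0,0,0,0,0.3],[18,-29,0,0,0,0,0.3],[18,-29,0,0,0,0,0.3]]' >/dev/null
python3 -m crank '[[18,-29,0,0,0,0,0.3],[18,-29,0,0,0,0,0.3],[18,-29,0,0,0,0,0.3],[18,-29,5,0,0,0,0.3],[18,-29,10,0,0,0,0.3],[18,-29,20,0,0,0,0.3],[18,-29,20,0,0,0,0.3],[0,0,20,0,0,0,0.3],[0,0,20,0,0,0,0.3],[0,0,0,0,0,0,0.3]]'
python3 - <<'E'
from h import *
im=save("top","t1",(90,135,320,265),3); mat(im)
go(.5601,.2645,.04,np.radians(7.5))
E
```

```text
contact_force: [0.1, -0.7, -0.3]
opening: 0.0598
grip_force: 0.0
t: 2.6
tool_pos: [0.5231, 0.1775, 0.1305]
tool_rot: [3.133, 0.207, -0.016]
contact_force: [-0.4, -1.6, -0.7]
opening: 0.0559
grip_force: 0.0
coupon [0.4007 0.2728 0.013 ] [134 247  30   9 175]
t 2.65 first turn rv [0.    0.007 0.   ] then shift mm [ 46.9 -81.7 111.7] F [ 0.7 -0.3 -0.1] op 55.2 grip 0.0
```

```bash
python3 -m crank '[[12,-20,0,0,0,0,0.3],[12,-20,0,0,0,0,0.3],[12,-20,10,0,0,0,0.3],[11,-22,20,0,0,0,0.3],[0,0,20,0,0,0,0.3],[0,0,20,0,0,0,0.3],[0,0,0,0,0,0,0.3],[0,0,0,0,0,0,0.3],[0,0,0,0,0,0,0.3],[0,0,0,0,0,0,0.3]]'
python3 - <<'E'
from h import *
im=save("side","s1",(110,220,300,400),3.2)
o=ctrl.get_obs(); print("coupon proj",proj("side",(.5601,.2645,.013)))
go(.5601,.2645,.0187,np.radians(7.5))
E
```

```text
t: 3.48
tool_pos: [0.5641, 0.2651, 0.069]
tool_rot: [-3.134, -0.204, -0.006]
contact_force: [0.3, -0.3, 0.7]
opening: 0.0556
grip_force: 0.0
coupon proj [190.22002997 300.18908248]
t 3.53 first turn rv [-0.001 -0.004 -0.001] then shift mm [-3.9  0.1 68.9] F [ 0.8 -0.2  0.8] op 55.7 grip 0.0
```

View pics/s1.png

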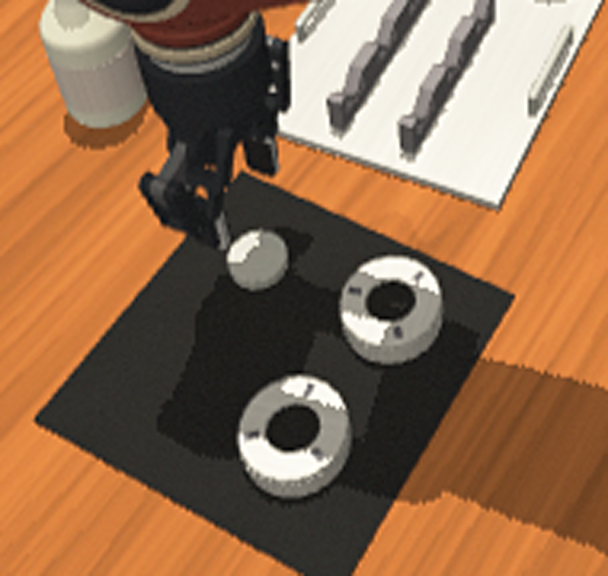

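```bash
python3 -m crank '[[-2,0,10,0,0.004,0,0.2],[-2,0,12,0,0,0,0.2],[0,0,12,0,0,0,0.2],[0,0,10,0,0,0,0.2],[0,0,8,0,0,0,0.2],[0,0,4,0,0,0,0.2],[0,0,2,0,0,0,0.2],[0,0,1,0,0,0,0.2],[0,0,0,0,0,0,0.2],[0,0,0,0,0,0,0.2]]'
for i in 1 2; do python3 -m crank '[[0,0,1,0,0,0,0.2],[0,0,0,0,0,0,0.2],[0,0,0.5,0,0,0,0.2],[0,0,0,0,0,0,0.2],[0,0,0.5,0,0,0,0.2],[0,0,0,0,0,0,0.2],[0,0,0.5,0,0,0,0.2],[0,0,0,0,0,0,0.2],[0,0,0.5,0,0,0,0.2],[0,0,0,0,0,0,0.2]]'; done
python3 - <<'E'
from h import *
im=save("side","s2",(160,270,230,330),8)
go(.5601,.2645,.0187,np.radians(7.5))
E
```

```text
t: 4.37
tool_pos: [0.5593, 0.2646, 0.0079]
tool_rot: [-3.134, -0.205, -0.008]
contact_force: [1.1, 0.1, -0.2]
opening: 0.0515
grip_force: 0.0
t: 5.2
tool_pos: [0.5587, 0.2644, 0.0042]
tool_rot: [-3.135, -0.205, -0.006]
contact_force: [0.1, 0.3, -0.7]
opening: 0.0512
grip_force: 0.0
t: 6.03
tool_pos: [0.5587, 0.2644, 0.0012]
tool_rot: [-3.135, -0.205, -0.006]
contact_force: [0.0, 0.4, -0.8]
opening: 0.0516
grip_force: 0.0
t 6.08 first turn rv [ 0.    -0.004 -0.   ] then shift mm [1.4 0.1 1.2] F [-0.  -0.9 -0.1] op 50.9 grip 0.0
```

```bash
for i in 1 2; do python3 -m crank '[[0.3,0,0.5,0,0,0,0.2],[0.3,0,0,0,0,0,0.2],[0,0,0.5,0,0,0,0.2],[0,0,0,0,0,0,0.2],[0,0,0.5,0,0,0,0.2],[0,0,0,0,0,0,0.2],[0,0,0.5,0,0,0,0.2],[0,0,0,0,0,0,0.2],[0,0,0,0,0,0,0.2],[0,0,0,0,0,0,0.2]]'|egrep 'pos|force'; done
```

```text
tool_pos: [0.5594, 0.2646, -0.0002]
contact_force: [-2.6, -1.4, 6.3]
grip_force: 2.7
tool_pos: [0.5595, 0.2646, -0.0003]
contact_force: [-10.5, -3.6, 19.0]
grip_force: 9.1
```

```bash
python3 -m crank '[[0.6,0,-4,0,0,0,0.2],[0,0,-4,0,0,0,0.2],[0,0,0,0,0,0,0.2],[0,0,0,0,0,0,-0.2],[0,0,0,0,0,0,-0.2],[0,0,0,0,0,0,-0.2],[0,0,0,0,0,0,-0.2],[0,0,0,0,0,0,-0.2],[0,0,0,0,0,0,-0.2],[0,0,0,0,0,0,-0.2]]' 50
python3 -m crank '[[0,0,-3,0,0,0,-0.2],[0,0,-5,0,0,0,-0.2],[0,0,-15,0,0,0,-0.2],[0,0,-20,0,0,0,-0.2],[0,0,-20,0,0,0,-0.2],[0,0,-20,0,0,0,-0.2],[0,0,-20,0,0,0,-0.2],[0,0,-10,0,0,0,-0.2],[0,0,0,0,0,0,-0.2],[0,0,0,0,0,0,-0.2]]'
python3 - <<'E'
from h import *
im=save("side","s2")
go(.5216,-.0978,.10,np.radians(7.5))
E
```

```text
t: 8.58
tool_pos: [0.5609, 0.2648, 0.0058]
tool_rot: [-3.135, -0.205, -0.007]
contact_force: [-1.5, -0.3, 5.4]
opening: 0.0392
grip_force: 49.6
t: 9.42
tool_pos: [0.56, 0.2646, 0.1181]
tool_rot: [-3.135, -0.205, -0.007]
contact_force: [-0.0, 0.3, -1.2]
opening: 0.0395
grip_force: 50.4
t 9.47 first turn rv [ 0.    -0.002 -0.   ] then shift mm [-84.7 354.1  35.6] F [ 0.3 -0.1 -1.1] op 39.1 grip 50.4
```

```bash
python3 -m crank '[[-4,16,0,0,0,0,-0.2],[-7,30,0,0,0,0,-0.2],[-8,34,0,0,0,0,-0.2],[-8,34,0,0,0,0,-0.2],[-8,34,0,0,0,0,-0.2],[-8,34,0,0,0,0,-0.2],[-8,34,0,0,0,0,-0.2],[-8,34,0,0,0,0,-0.2],[-8,34,0,0,0,0,-0.2],[-8,30,0,0,0,0,-0.2]]' >/dev/null
python3 -m crank '[[-6,26,0,0,0,0,-0.2],[-4,14,5,0,0,0,-0.2],[0,0,10,0,0,0,-0.2],[0,0,8,0,0,0,-0.2],[0,0,0,0,0,0,-0.2],[0,0,0,0,0,0,-0.2],[0,0,0,0,0,0,-0.2],[0,0,0,0,0,0,-0.2],[0,0,0,0,0,0,-0.2],[0,0,0,0,0,0,-0.2]]'
python3 - <<'E'
from h import *
im=save("side","s3",(200,150,340,250),5)
print(proj("side",(.5216,-.0978,.060)),proj("side",(.5216,-.0978,.0965)))
go(.5216,-.0978,.0848,np.radians(7.5))
E
```

```text
t: 11.13
tool_pos: [0.5225, -0.0971, 0.0955]
tool_rot: [3.135, 0.207, 0.008]
contact_force: [0.3, 0.3, -1.3]
opening: 0.0391
grip_force: 50.5
[281.94986137 196.67674709] [282.18014324 186.48379851]
t 11.18 first turn rv [ 0.    -0.005  0.001] then shift mm [-0.9  0.5 29.3] F [-0.6 -0.4 -0.6] op 39.0 grip 50.5
```

View pics/s3.png

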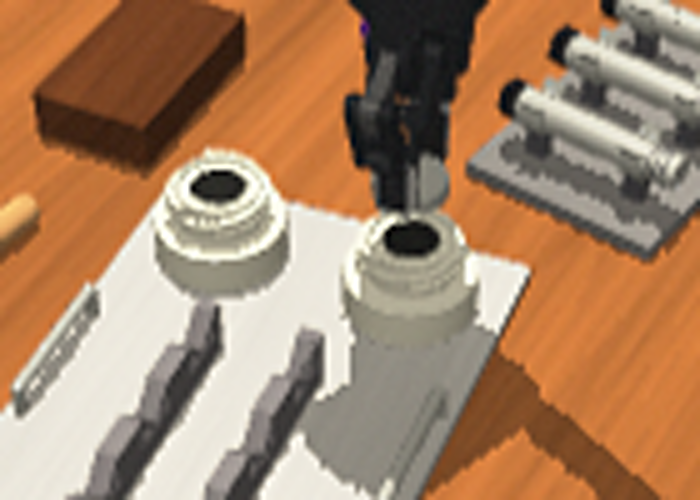

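```bash
python3 -m crank '[[-0.9,0.5,8,0,-0.004,0,-0.2],[0,0,8,0,0,0,-0.2],[0,0,6,0,0,0,-0.2],[0,0,4,0,0,0,-0.2],[0,0,3,0,0,0,-0.2],[0,0,0,0,0,0,-0.2],[0,0,0,0,0,0,-0.2],[0,0,0,0,0,0,-0.2],[0,0,0,0,0,0,-0.2],[0,0,0,0,0,0,-0.2]]'
python3 -m crank '[[0,0,1,0,0,0,-0.2],[0,0,0,0,0,0,-0.2],[0,0,1,0,0,0,-0.2],[0,0,0,0,0,0,-0.2],[0,0,1,0,0,0,-0.2],[0,0,0,0,0,0,-0.2],[0,0,1,0,0,0,-0.2],[0,0,0,0,0,0,-0.2],[0,0,0,0,0,0,-0.2],[0,0,0,0,0,0,-0.2]]'
python3 -c "
from h import *
go(.5216,-.0978,.0780,np.radians(7.5))"
```

```text
t: 12.02
tool_pos: [0.5216, -0.0982, 0.0664]
tool_rot: [3.135, 0.205, 0.001]
contact_force: [-0.0, 0.2, -0.5]
opening: 0.0393
grip_force: 50.5
t: 12.85
tool_pos: [0.5213, -0.098, 0.0619]
tool_rot: [3.135, 0.205, -0.0]
contact_force: [-0.1, -0.8, -1.5]
opening: 0.0395
grip_force: 50.5
t 12.85 first turn rv [ 0.  0. -0.] then shift mm [ 0.4 -0.2  2.6] F [-0.1 -0.8 -1.5] op 39.5 grip 50.5
```

```bash
python3 -m crank '[[0.3,0,0.7,0,0,0,-0.2],[0,0,0,0,0,0,-0.2],[0,0,0.7,0,0,0,-0.2],[0,0,0,0,0,0,-0.2],[0,0,0.6,0,0,0,-0.2],[0,0,0,0,0,0,-0.2],[0,0,0,0,0,0,-0.2],[0,0,0,0,0,0,-0.2],[0,0,0,0,0,0,-0.2],[0,0,0,0,0,0,-0.2]]'
```

```text
t: 13.68
tool_pos: [0.5216, -0.098, 0.06]
tool_rot: [-3.135, -0.205, -0.0]
contact_force: [0.1, -0.4, -1.7]
opening: 0.0386
grip_force: 50.5
```

```bash
python3 -m crank '[[0,0,0.5,0,0,0,-0.2],[0,0,0,0,0,0,0],[0,0,0,0,0,0,0.1],[0,0,0,0,0,0,0.2],[0,0,0,0,0,0,0.2],[0,0,0,0,0,0,0.2],[0,0,0,0,0,0,0.2],[0,0,0,0,0,0,0.2],[0,0,0,0,0,0,0.2],[0,0,0,0,0,0,0.2]]'
python3 -m crank '[[0,0,-5,0,0,0,0.2],[0,0,-10,0,0,0,0.2],[0,0,-20,0,0,0,0.2],[0,0,-25,0,0,0,0.2],[-10,-30,0,0,0,0,1],[-10,-36,0,0,0,0,1],[-10,-36,0,0,0,0,1],[-10,-36,0,0,0,0,1],[-10,-36,0,0,0,0,1],[-10,-36,0,0,0,0,1]]'
python3 - <<'E'
from h import *
im=save("side","s4",(200,150,340,250),5)
im=get_image("top"); mat(im); save("top","t4",im=im)
E
```

```text
t: 14.52
tool_pos: [0.5216, -0.098, 0.0595]
tool_rot: [3.135, 0.205, 0.0]
contact_force: [-0.5, -0.2, -0.0]
opening: 0.0512
grip_force: 0.0
t: 15.35
tool_pos: [0.4342, 0.1037, 0.1208]
tool_rot: [-3.135, -0.204, -0.003]
contact_force: [0.2, 0.3, 1.0]
opening: 0.0858
grip_force: 0.0
ring [0.4564 0.3593 0.0265] lug 43.3 [110 224  11  11  89]
```

View pics/s4.png

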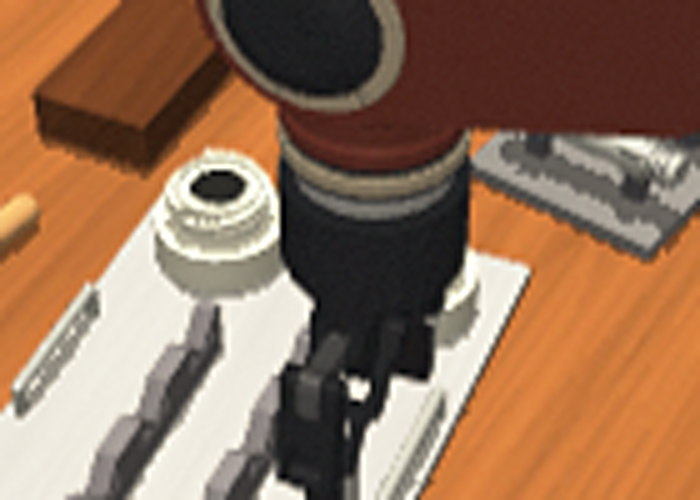

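```bash
python3 -m crank '[[0,0,0,0,0,-0.12,1],[0,0,0,0,0,-0.12,1],[0,0,0,0,0,-0.12,1],[0,0,0,0,0,-0.12,1],[0,0,0,0,0,-0.12,1],[0,0,0,0,0,-0.12,1],[0,0,0,0,0,-0.12,1],[0,0,0,0,0,-0.12,1],[0,0,0,0,0,-0.12,1],[0,0,0,0,0,-0.12,1]]'>/dev/null
python3 -m crank '[[0,0,0,0,0,-0.12,1],[0,0,0,0,0,-0.12,1],[30,0,0,0,0,0,1],[30,0,0,0,0,0,1],[30,0,0,0,0,0,1],[30,0,0,0,0,0,1],[30,0,0,0,0,0,1],[0,0,0,0,0,0,1],[0,0,0,0,0,0,1],[0,0,0,0,0,0,1]]'
python3 - <<'E'
from h import *
im=save("side","s5",(110,150,350,390),2.4)
print("ringB",proj("side",(.4537,.2545,.0275)))
go(.4537,.2545,.07,np.radians(90))
E
```

```text
t: 17.12
tool_pos: [0.4351, 0.2518, 0.1199]
tool_rot: [2.221, 2.221, 0.0]
contact_force: [-0.8, 0.0, 0.7]
opening: 0.0853
grip_force: 0.0
ringB [231.6097963  313.68010065]
t 17.17 first turn rv [ 0.     0.    -0.001] then shift mm [ 3.  18.6 68.5] F [-0.9  0.2 -0.2] op 85.5 grip 0.0
```

View pics/s5.png

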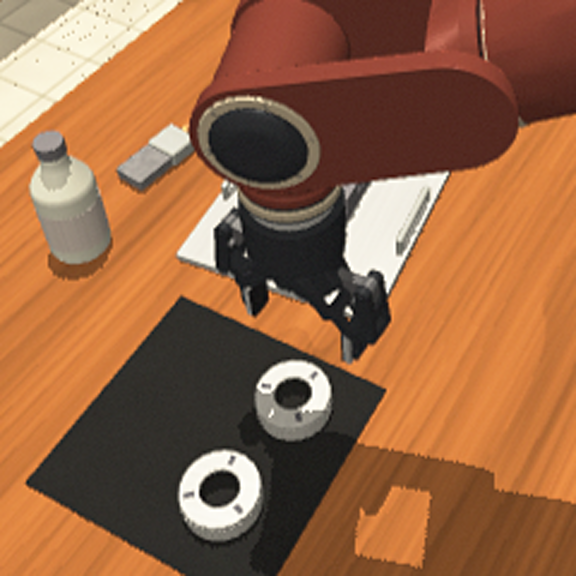

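```bash
python3 - <<'E'
from h import *
c=cv2.cvtColor(cv2.imread("pics/side0.png"),cv2.COLOR_BGR2GRAY)
for im,n in((c,"start"),(cv2.cvtColor(get_image("side"),cv2.COLOR_RGB2GRAY),"now")):
    for st,cc,l in mask_pos(im<75,(175,280,260,375),20):
        if st[4]<250: print(n,st,cc.round(2),ray("side",cc,.0262).round(4))
E
python3 -m crank '[[3,6,20,0,0,0,1],[0,6,20,0,0,0,1],[0,6.6,20,0,0,0,1],[0,0,20,0,0,0,1],[0,0,10,0,0,0,1],[0,0,0,0,0,0,1],[0,0,0,0,0,0,1],[0,0,0,0,0,0,1],[0,0,0,0,0,0,1],[0,0,0,0,0,0,1]]'
```

```text
start [225 308  15  12 143] [231.62 313.43] [0.4545 0.2533 0.0262]
start [193 346  17  15 188] [201.04 353.22] [0.4577 0.3584 0.0262]
now [243 280  17  20 145] [254.14 286.75] [0.4481 0.1705 0.0262]
now [224 308  16  12 146] [231.38 313.48] [0.4549 0.2537 0.0262]
now [193 346  17  15 184] [201.08 353.23] [0.4576 0.3583 0.0262]
t: 18.05
tool_pos: [0.4543, 0.2558, 0.031]
tool_rot: [2.221, 2.221, 0.004]
contact_force: [-0.4, 0.3, -0.2]
opening: 0.0854
grip_force: 0.0
```

```bash
python3 -m crank '[[-1.6,0,8,0,0,0,1],[0,0,8,0,0,0,1],[0,0,6,0,0,0,1],[0,0,4,0,0,0,1],[0,0,2,0,0,0,1],[0,0,1,0,0,0,1],[0,0,0,0,0,0,1],[0,0,0,0,0,0,1],[0,0,0,0,0,0,1],[0,0,0,0,0,0,1]]'
python3 -m crank '[[0,0,0,0,0,0,0.5],[0,0,0,0,0,0,0.4],[0,0,0,0,0,0,0.3],[0,0,0,0,0,0,0.3],[0,0,0,0,0,0,0.3],[0,0,0,0,0,0,0.3],[0,0,0,0,0,0,0.3],[0,0,0,0,0,0,0.3],[0,0,0,0,0,0,0.3],[0,0,0,0,0,0,0.3]]' 50
python3 -c "
from h import *
go(.454,.254,.0187,np.radians(90))"
```

```text
t: 18.88
tool_pos: [0.4536, 0.2539, 0.0008]
tool_rot: [2.221, 2.221, 0.001]
contact_force: [0.5, 0.1, -0.1]
opening: 0.0851
grip_force: 0.0
t: 19.72
tool_pos: [0.454, 0.2541, 0.0016]
tool_rot: [2.221, 2.221, 0.002]
contact_force: [-1.3, 0.1, 4.4]
opening: 0.0683
grip_force: 56.4
t 19.72 first turn rv [ 0.001 -0.001  0.   ] then shift mm [-0.1 -0.   1.6] F [-1.3  0.1  4.4] op 68.3 grip 56.4
```

```bash
python3 -m crank '[[0,0,-3,0,0,0,0.3],[0,0,-8,0,0,0,0.3],[0,0,-20,0,0,0,0.3],[0,0,-25,0,0,0,0.3],[0,0,-25,0,0,0,0.3],[0,0,-20,0,0,0,0.3],[0,0,-10,0,0,0,0.3],[0,0,0,0,0,0.11,0.3],[0,0,0,0,0,0.11,0.3],[0,0,0,0,0,0.11,0.3]]' >/dev/null
python3 -m crank '[[0,0,0,0,0,0.11,0.3],[0,0,0,0,0,0.11,0.3],[0,0,0,0,0,0.103,0.3],[0,0,0,0,0,0,0.3],[0,0,0,0,0,0,0.3],[0,0,0,0,0,0,0.3],[0,0,0,0,0,0,0.3],[0,0,0,0,0,0,0.3],[0,0,0,0,0,0,0.3],[0,0,0,0,0,0,0.3]]'
python3 - <<'E'
from h import *
save("side","s6",(180,150,350,330),3)
im=get_image("side"); g=im.max(2)
for p in((.5216,-.0978,.0665),(.5216,-.0978,.060)): print(proj("side",p))
go(.5216,-.0978,.0997,np.radians(52.6))
E
```

```text
t: 21.38
tool_pos: [0.4533, 0.2538, 0.1115]
tool_rot: [-2.816, -1.392, -0.0]
contact_force: [-0.5, -0.5, -0.9]
opening: 0.0676
grip_force: 56.3
[281.99010016 194.89566044]
[281.94986137 196.67674709]
t 21.48 first turn rv [ 0. -0.  0.] then shift mm [-237.8  267.8   30.5] F [ 0.3 -0.2 -1.4] op 67.8 grip 56.3
```

View pics/s6.png

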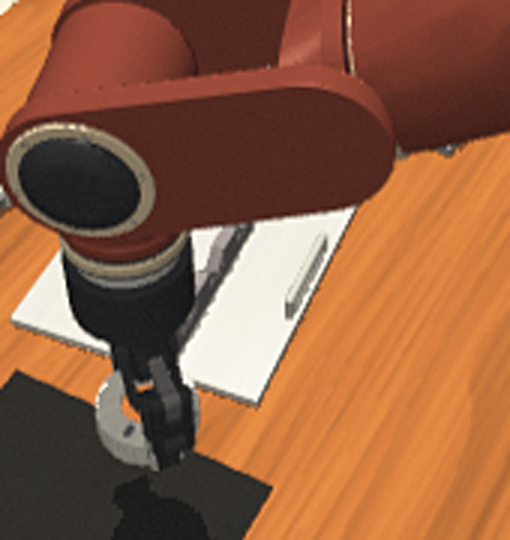

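```bash
python3 -m crank '[[-10,11,0,0,0,0,0.3],[-20,22,0,0,0,0,0.3],[-23,26,0,0,0,0,0.3],[-23,26,0,0,0,0,0.3],[-23,26,0,0,0,0,0.3],[-23,26,0,0,0,0,0.3],[-23,26,0,0,0,0,0.3],[-23,26,0,0,0,0,0.3],[-23,26,0,0,0,0,0.3],[-23,26,0,0,0,0,0.3]]' >/dev/null
python3 -m crank '[[-14,16,0,0,0,0,0.3],[-10,11,0,0,0,0,0.3],[0,0,0,0,0,0,0.3],[0,0,5,0,0,0,0.3],[0,0,0,0,0,0,0.3],[0,0,0,0,0,0,0.3],[0,0,0,0,0,0,0.3],[0,0,0,0,0,0,0.3],[0,0,0,0,0,0,0.3],[0,0,0,0,0,0,0.3]]'
python3 - <<'E'
from h import *
save("side","s7",(220,140,340,240),6)
go(.5216,-.0978,.0747,np.radians(52.6))
E
```

```text
t: 23.15
tool_pos: [0.5216, -0.0977, 0.1066]
tool_rot: [2.816, 1.392, 0.0]
contact_force: [-0.6, 0.4, -0.5]
opening: 0.0677
grip_force: 56.4
t 23.2 first turn rv [ 0. -0.  0.] then shift mm [-0.  -0.  50.6] F [ 0.3 -0.7 -1.1] op 67.7 grip 56.4
```

View pics/s7.png

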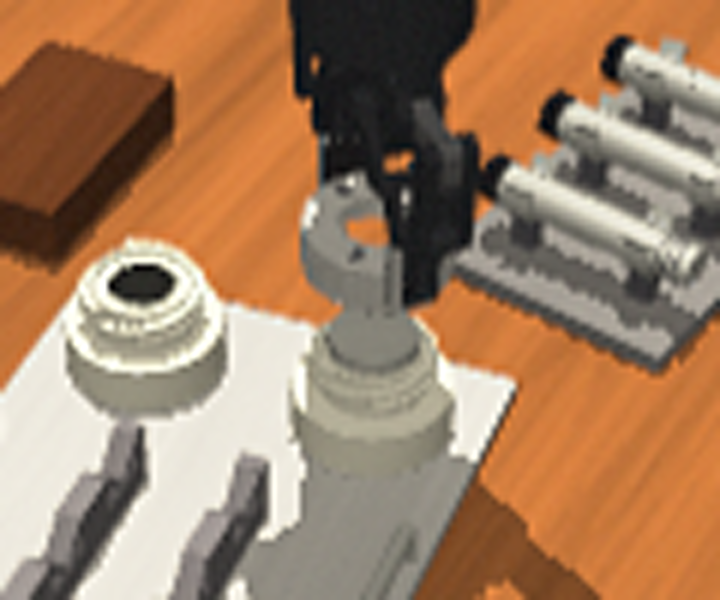

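```bash
python3 -m crank '[[0,0,12,0,0,0,0.3],[0,0,12,0,0,0,0.3],[0,0,12,0,0,0,0.3],[0,0,8,0,0,0,0.3],[0,0,4,0,0,0,0.3],[0,0,2,0,0,0,0.3],[0,0,1,0,0,0,0.3],[0,0,0,0,0,0,0.3],[0,0,0,0,0,0,0.3],[0,0,0,0,0,0,0.3]]'
python3 -m crank '[[0,0,1,0,0,0,0.3],[0,0,0,0,0,0,0.3],[0,0,1,0,0,0,0.3],[0,0,0,0,0,0,0.3],[0,0,1,0,0,0,0.3],[0,0,0,0,0,0,0.3],[0,0,0.5,0,0,0,0.3],[0,0,0,0,0,0,0.3],[0,0,0,0,0,0,0.3],[0,0,0,0,0,0,0.3]]'
```

```text
t: 24.03
tool_pos: [0.5215, -0.0981, 0.0554]
tool_rot: [-2.817, -1.392, 0.0]
contact_force: [0.6, -0.8, -0.4]
opening: 0.0676
grip_force: 56.5
t: 24.87
tool_pos: [0.5215, -0.0981, 0.052]
tool_rot: [-2.817, -1.392, -0.0]
contact_force: [0.7, 0.1, -0.7]
opening: 0.0676
grip_force: 56.5
```

```bash
python3 -m crank '[[0,0,0.5,0,0,0,0.3],[0,0,0,0,0,0,0.3],[0,0,0.5,0,0,0,0.3],[0,0,0,0,0,0,0.3],[0,0,0.5,0,0,0,0.3],[0,0,0,0,0,0,0.3],[0,0,0,0,0,0,0.3],[0,0,0,0,0,0,0.3],[0,0,0,0,0,0,0.3],[0,0,0,0,0,0,0.3]]'
python3 -m crank '[[0,0,0.5,0,0,0,0.3],[0,0,0,0,0,0,0.3],[0,0,0.5,0,0,0,0.3],[0,0,0,0,0,0,0.3],[0,0,0,0,0,0,0.3],[0,0,0,0,0,0,0.3],[0,0,0,0,0,0,0.3],[0,0,0,0,0,0,0.3],[0,0,0,0,0,0,0.3],[0,0,0,0,0,0,0.3]]'
```

```text
t: 25.7
tool_pos: [0.5215, -0.0981, 0.0504]
tool_rot: [2.817, 1.392, -0.0]
contact_force: [-0.7, 0.6, -1.6]
opening: 0.0677
grip_force: 56.5
t: 26.53
tool_pos: [0.5217, -0.0982, 0.0498]
tool_rot: [2.816, 1.392, 0.0]
contact_force: [-2.2, -0.8, 6.5]
opening: 0.0678
grip_force: 57.0
```

```bash
python3 -m crank '[[0,0,0.1,0,0,0.08,0.3],[0,0,0.2,0,0,0.08,0.3],[0,0,0.3,0,0,0.08,0.3],[0,0,0.3,0,0,0.08,0.3],[0,0,0.3,0,0,0.08,0.3],[0,0,0.3,0,0,0.08,0.3],[0,0,0,0,0,0,0.3],[0,0,0,0,0,0,0.3],[0,0,0,0,0,0,0.3],[0,0,0,0,0,0,0.3]]'; python3 -c "
from h import *
print(ctrl.get_obs()['wrist_torque'])
go(.5216,-.0978,.0647,np.radians(-37.4))"
```

```text
t: 27.37
tool_pos: [0.5219, -0.0981, 0.048]
tool_rot: [3.066, 0.684, 0.001]
contact_force: [2.6, 0.3, 1.5]
opening: 0.0679
grip_force: 56.6
[ 0.10101008 -0.28868265 -0.02890053]
t 27.37 first turn rv [-0.000e+00 -1.000e-03  1.092e+00] then shift mm [-0.4 -0.1  2. ] F [2.6 0.3 1.5] op 67.9 grip 56.6
```

```bash
python3 -m crank '[[0,0,0.3,0,0,0.08,0.3],[0,0,0.3,0,0,0.08,0.3],[0,0,0.3,0,0,0.08,0.3],[0,0,0.3,0,0,0.08,0.3],[0,0,0.3,0,0,0.08,0.3],[0,0,0.3,0,0,0.08,0.3],[0,0,0.3,0,0,0.08,0.3],[0,0,0.3,0,0,0.08,0.3],[0,0,0,0,0,0,0.3],[0,0,0,0,0,0,0.3]]'; python3 -c "
from h import *
print(ctrl.get_obs()['wrist_torque'])"
python3 -m crank '[[0,0,0.3,0,0,0.08,0.3],[0,0,0.3,0,0,0.08,0.3],[0,0,0.3,0,0,0.08,0.3],[0,0,0.3,0,0,0.08,0.3],[0,0,0,0,0,0,0.3],[0,0,0,0,0,0,0.3],[0,0,0,0,0,0,0.3],[0,0,0,0,0,0,0.3],[0,0,0,0,0,0,0.3],[0,0,0,0,0,0,0.3]]'; python3 -c "
from h import *
print(ctrl.get_obs()['wrist_torque'])
go(.5216,-.0978,.0647,np.radians(-37.4))"
```

```text
t: 28.2
tool_pos: [0.5217, -0.0983, 0.0454]
tool_rot: [3.125, -0.313, 0.001]
contact_force: [2.4, -1.0, 0.4]
opening: 0.0678
grip_force: 56.5
[-0.24139572 -0.46491629 -0.03225559]
t: 29.03
tool_pos: [0.5218, -0.0984, 0.0446]
tool_rot: [3.035, -0.81, 0.001]
contact_force: [1.7, -2.8, 1.4]
opening: 0.0681
grip_force: 56.7
[-0.3830575  -0.30572795  0.02800068]
t 29.03 first turn rv [ 0.    -0.001  0.131] then shift mm [-0.5 -0.4 -1.4] F [ 1.7 -2.8  1.4] op 68.1 grip 56.7
```

```bash
python3 -m crank '[[0,0,0.1,0,0,0.05,0.3],[0,0,0,0,0,0.05,0.3],[0,0,0,0,0,0.04,0.3],[0,0,0,0,0,0,0.3],[0,0,0,0,0,0,0.3],[0,0,0,0,0,0,0.3],[0,0,0,0,0,0,0.3],[0,0,0,0,0,0,0.3],[0,0,0,0,0,0,0.3],[0,0,0,0,0,0,0.3]]'; python3 -c "
from h import *
print(ctrl.get_obs()['wrist_torque'])
go(.5216,-.0978,.0647,np.radians(-37.4))"
```

```text
t: 29.87
tool_pos: [0.5224, -0.0982, 0.0446]
tool_rot: [-2.971, 1.02, -0.003]
contact_force: [4.8, -1.6, -0.1]
opening: 0.0678
grip_force: 56.6
[-0.26232305 -0.79923528 -0.05204133]
t 29.87 first turn rv [-0.001 -0.002 -0.009] then shift mm [-0.9  0.2 -1.4] F [ 4.8 -1.6 -0.1] op 67.8 grip 56.6
```

```bash
python3 -m crank '[[0,0,0,0,0,0.03,0.3],[0,0,0,0,0,0.03,0.3],[0,0,0,0,0,0.03,0.3],[0,0,0,0,0,0,0.3],[0,0,0,0,0,0,0.3],[0,0,0,0,0,0,0.3],[0,0,0,0,0,0,0.3],[0,0,0,0,0,0,0.3],[0,0,0,0,0,0,0.3],[0,0,0,0,0,0,0.3]]'; python3 -c "
from h import *
print(ctrl.get_obs()['wrist_torque'])"
```

```text
t: 30.7
tool_pos: [0.523, -0.0986, 0.0446]
tool_rot: [2.925, -1.145, 0.007]
contact_force: [7.6, -2.8, -2.6]
opening: 0.0681
grip_force: 56.7
[-0.36623765 -1.14597961  1.4738789 ]
```

```bash
python3 -m crank '[[0,0,0,0,0,0,0.5],[0,0,0,0,0,0,0.9],[0,0,0,0,0,0,0.9],[0,0,0,0,0,0,0.9],[0,0,0,0,0,0,0.9],[0,0,-5,0,0,0,0.9],[0,0,-15,0,0,0,0.9],[0,0,-30,0,0,0,0.9],[0,0,-30,0,0,0,0.9],[0,0,-15,0,0,-0.1,0.9]]'
python3 -m crank '[[0,0,0,0,0,-0.1,0.4],[0,0,0,0,0,-0.1,0.2],[0,0,0,0,0,-0.1,-0.06],[0,0,0,0,0,-0.1,-0.06],[0,0,0,0,0,-0.1,-0.06],[-10,35,0,0,0,0,-0.06],[-10,35,0,0,0,0,-0.06],[-10,35,0,0,0,0,-0.06],[-10,35,0,0,0,0,-0.06],[-10,35,0,0,0,0,-0.06]]'
python3 - <<'E'
from h import *
im=save("top","t5",(265,135,325,240),5); g=im.max(2)
for st,c,l in mask_pos(im[...,1]>0,(0,0,1,1)): pass
c=np.array([.5216,-.0978,.0705]); print("lug world deg",slots(g,c,.0705), proj("top",c))
y=np.array([.013,-.002])
go(.480,-.2433,.10,np.radians(-7.6))
E
```

```text
t: 31.53
tool_pos: [0.5231, -0.0985, 0.1436]
tool_rot: [-2.977, 1.004, -0.008]
contact_force: [0.4, 0.7, 1.3]
opening: 0.081
grip_force: 0.0
t: 32.37
tool_pos: [0.4446, -0.2646, 0.1398]
tool_rot: [3.133, -0.238, 0.001]
contact_force: [0.6, -0.6, -0.2]
opening: 0.0404
grip_force: 0.0
lug world deg 3.087478558353341 [295.49530512 203.33383919]
t 32.42 first turn rv [ 0.005  0.001 -0.024] then shift mm [ 33.7 -31.3  58.7] F [-1.4 -4.2 -0.3] op 40.0 grip 0.0
```

View pics/t5.png

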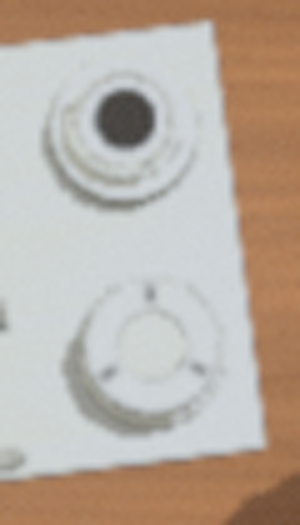

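```bash
python3 -m crank '[[11,-10,0,0,0,-0.024,-0.06],[11,-10,0,0,0,0,-0.06],[11,-11,0,0,0,0,-0.06],[0,0,20,0,0,0,-0.06],[0,0,20,0,0,0,-0.06],[0,0,10,0,0,0,-0.06],[0,0,0,0,0,0,-0.06],[0,0,0,0,0,0,-0.06],[0,0,0,0,0,0,-0.06],[0,0,0,0,0,0,-0.06]]'
python3 -c "
from h import *
go(.4797,-.2433,.044,np.radians(-7.6))"
```

```text
t: 33.25
tool_pos: [0.4833, -0.2379, 0.0908]
tool_rot: [3.134, -0.201, 0.003]
contact_force: [-1.0, -0.1, 0.5]
opening: 0.0403
grip_force: 0.0
t 33.25 first turn rv [ 0.001 -0.002  0.004] then shift mm [-2.8  5.9 65.5] F [-1.  -0.1  0.5] op 40.3 grip 0.0
```

```bash
python3 -m crank '[[-2.8,5.9,10,0,0,0.004,-0.06],[0,0,0,0,0,0,-0.06],[0,0,15,0,0,0,-0.06],[0,0,15,0,0,0,-0.06],[0,0,12,0,0,0,-0.06],[0,0,8,0,0,0,-0.06],[0,0,5,0,0,0,-0.06],[0,0,0,0,0,0,-0.06],[0,0,0,0,0,0,-0.06],[0,0,0,0,0,0,-0.06]]'
python3 -m crank '[[0,0,0,0,0,0,-0.4],[0,0,0,0,0,0,-0.6],[0,0,0,0,0,0,-0.6],[0,0,0,0,0,0,-0.6],[0,0,0,0,0,0,-0.6],[0,0,0,0,0,0,-0.6],[0,0,0,0,0,0,-0.6],[0,0,0,0,0,0,-0.6],[0,0,0,0,0,0,-0.6],[0,0,0,0,0,0,-0.6]]' 80
python3 -c "
from h import *
go(.4797,-.2433,.044,np.radians(-7.6))"
```

```text
t: 34.08
tool_pos: [0.4795, -0.2431, 0.025]
tool_rot: [3.134, -0.207, 0.002]
contact_force: [0.5, -0.3, 0.7]
opening: 0.0402
grip_force: 0.0
t: 34.92
tool_pos: [0.4796, -0.2438, 0.0256]
tool_rot: [3.133, -0.207, 0.002]
contact_force: [-2.9, -0.8, 5.9]
opening: 0.0193
grip_force: 78.2
t 34.92 first turn rv [ 0.002 -0.001  0.001] then shift mm [ 0.1 -0.5  0.3] F [-2.9 -0.8  5.9] op 19.3 grip 78.2
```

```bash
python3 -m crank '[[0,0,-1.5,0,0,0,-0.6],[0,0,-1.5,0,0,0,-0.6],[0,0,-1.5,0,0,0,-0.6],[0,0,-1.5,0,0,0,-0.6],[0,0,-1.5,0,0,0,-0.6],[0,0,-2,0,0,0,-0.6],[0,0,-3,0,0,0,-0.6],[0,0,-5,0,0,0,-0.6],[0,0,-10,0,0,0,-0.6],[0,0,-20,0,0,0,-0.6]]'
python3 -m crank '[[0,0,-30,0,0,0,-0.6],[0,0,-30,0,0,0,-0.6],[0,0,0,0,0,-0.1,-0.6],[0,0,0,0,0,-0.1,-0.6],[0,0,0,0,0,-0.063,-0.6],[0,0,0,0,0,0,-0.6],[0,0,0,0,0,0,-0.6],[0,0,0,0,0,0,-0.6],[0,0,0,0,0,0,-0.6],[0,0,0,0,0,0,-0.6]]'
python3 - <<'E'
from h import *
save("side","s8",(200,100,440,280),3.3)
go(.5515,.1163,.10,np.radians(7.5)); go(.5589,.0603,.10,np.radians(7.5))
E
```

```text
t: 35.75
tool_pos: [0.4774, -0.2409, 0.0701]
tool_rot: [-3.131, 0.207, 0.007]
contact_force: [-0.2, 1.0, -1.2]
opening: 0.0196
grip_force: 80.4
t: 36.58
tool_pos: [0.4789, -0.2426, 0.1317]
tool_rot: [-3.135, -0.204, 0.0]
contact_force: [0.9, 0.9, -0.6]
opening: 0.0196
grip_force: 80.4
t 36.63 first turn rv [-0.     0.    -0.001] then shift mm [ 118.8 -346.4   50.4] F [ 0.8 -0.2 -1.4] op 20.0 grip 80.4
t 36.63 first turn rv [-0.     0.    -0.001] then shift mm [ 118.8 -289.9   50.4] F [ 0.8 -0.2 -1.4] op 20.0 grip 80.4
```

View pics/s8.png

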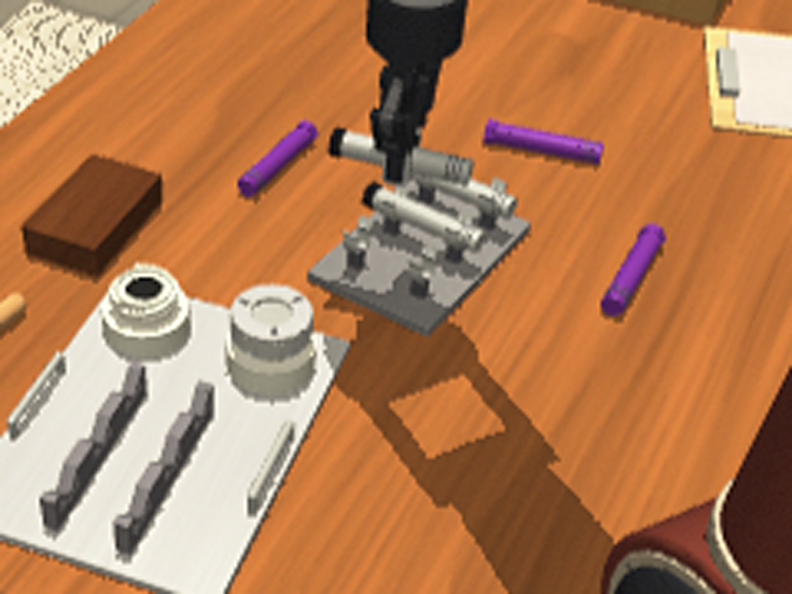

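```bash
python3 -m crank '[[6,-16,0,0,0,0,-0.6],[10,-29,0,0,0,0,-0.6],[12,-35,0,0,0,0,-0.6],[12,-35,0,0,0,0,-0.6],[12,-35,0,0,0,0,-0.6],[12,-35,0,0,0,0,-0.6],[12,-35,0,0,0,0,-0.6],[12,-35,0,0,0,0,-0.6],[12,-35,0,0,0,0,-0.6],[10,-29,0,0,0,0,-0.6]]' >/dev/null
python3 -m crank '[[6,-18,0,0,0,0,-0.6],[2.8,-9.4,0,0,0,0,-0.6],[0,0,20,0,0,0,-0.6],[0,0,20,0,0,0,-0.6],[0,0,10,0,0,0,-0.6],[0,0,0,0,0,0,-0.6],[0,0,0,0,0,0,-0.6],[0,0,0,0,0,0,-0.6],[0,0,0,0,0,0,-0.6],[0,0,0,0,0,0,-0.6]]'
python3 - <<'E'
from h import *
go(.5515,.1163,.044,np.radians(7.5))
E
```

```text
t: 38.3
tool_pos: [0.5525, 0.116, 0.0832]
tool_rot: [-3.135, -0.205, -0.004]
contact_force: [0.3, 0.1, -1.7]
opening: 0.0196
grip_force: 80.4
t 38.3 first turn rv [ 0.    -0.002 -0.001] then shift mm [-1.  -0.4 57.9] F [ 0.3  0.1 -1.7] op 19.6 grip 80.4
```

```bash
python3 -m crank '[[-1,-0.4,10,0,0,0,-0.6],[0,0,14,0,0,0,-0.6],[0,0,12,0,0,0,-0.6],[0,0,10,0,0,0,-0.6],[0,0,5,0,0,0,-0.6],[0,0,2,0,0,0,-0.6],[0,0,1,0,0,0,-0.6],[0,0,1,0,0,0,-0.6],[0,0,0,0,0,0,-0.6],[0,0,0,0,0,0,-0.6]]'
python3 -m crank '[[0,0,0.7,0,0,0,-0.6],[0,0,0,0,0,0,-0.6],[0,0,0.6,0,0,0,-0.6],[0,0,0,0,0,0,-0.6],[0,0,0.6,0,0,0,-0.6],[0,0,0,0,0,0,-0.6],[0,0,0.5,0,0,0,-0.6],[0,0,0,0,0,0,-0.6],[0,0,0,0,0,0,-0.6],[0,0,0,0,0,0,-0.6]]'
```

```text
t: 39.13
tool_pos: [0.5508, 0.1156, 0.0276]
tool_rot: [3.133, 0.205, -0.0]
contact_force: [-3.8, -4.8, 3.6]
opening: 0.0197
grip_force: 81.0
t: 39.97
tool_pos: [0.5516, 0.1152, 0.0269]
tool_rot: [3.132, 0.206, 0.001]
contact_force: [-6.6, -7.0, 11.0]
opening: 0.0197
grip_force: 81.8
```

```bash
python3 -m crank '[[0,0.6,0,0,0,0,-0.6],[0,0.6,0,0,0,0,-0.6],[0,0,0,0,0,0,-0.6],[0,0,0,0,0,0,-0.5],[0,0,0,0,0,0,-0.4],[0,0,0,0,0,0,-0.3],[0,0,0,0,0,0,-0.2],[0,0,0,0,0,0,-0.1],[0,0,0,0,0,0,-0.1],[0,0,0,0,0,0,-0.1]]'
python3 -m crank '[[0,0,-5,0,0,0,-0.1],[0,0,-15,0,0,0,-0.1],[0,0,-30,0,0,0,-0.1],[0,0,-30,0,0,0,-0.1],[0,0,-20,0,0,0,-0.1],[-8,30,0,0,0,0.1,-0.06],[-8,30,0,0,0,0.1,-0.06],[-8,30,0,0,0,0.063,-0.06],[0,30,0,0,0,0,-0.06],[0,30,0,0,0,0,-0.06]]'
python3 -m crank '[[-5,36,0,0,0,0,-0.06],[-5,36,0,0,0,0,-0.06],[-5,36,0,0,0,0,-0.06],[-5,36,0,0,0,0,-0.06],[-5,36,0,0,0,0,-0.06],[-5,36,0,0,0,0,-0.06],[0,0,0,0,0,0,-0.06],[0,0,0,0,0,0,-0.06],[0,0,0,0,0,0,-0.06],[0,0,0,0,0,0,-0.06]]'
cat >> h.py <<'E'
def loggers(im):  # placed tubes on carrier: midpoint & yaw via bright mask vs carrier frame profile
    g=im.mean(2).astype(np.float32); yaw=np.radians(7.5); ex=np.array([np.cos(yaw),np.sin(yaw)]); ey=np.array([-ex[1],ex[0]]); C=np.array([.5660,.0063])
    for y0 in(-.0017,.0545,.111):
        xs=np.arange(-.075,.0751,.002); uv=np.array([proj("top",[*(C+ex*x+ey*y0),.050]) for x in xs],np.float32)
        v=cv2.remap(g,uv[None,:,0],uv[None,:,1],cv2.INTER_LINEAR)[0]; print("rest y",y0,[(int(round(x*1000)),int(k)) for x,k in zip(xs,v) if abs(x)>.04])
E
python3 - <<'E'
from h import *
im=save("top","t6",(190,135,320,245),6); loggers(im)
go(.4737,-.3050,.08,np.radians(-7.6))
E
```

```text
t: 40.8
tool_pos: [0.5505, 0.1154, 0.0242]
tool_rot: [-3.135, -0.205, 0.0]
contact_force: [0.7, 0.4, -0.2]
opening: 0.0384
grip_force: 0.0
t: 41.63
tool_pos: [0.5211, -0.0357, 0.1249]
tool_rot: [3.135, -0.207, 0.001]
contact_force: [-0.4, 0.1, 0.0]
opening: 0.04
grip_force: 0.0
t: 42.47
tool_pos: [0.4637, -0.2436, 0.1243]
tool_rot: [-3.134, 0.205, 0.0]
contact_force: [-0.1, 0.3, -0.2]
opening: 0.0399
grip_force: 0.0
rest y -0.0017 [(-75, 209), (-73, 210), (-71, 210), (-69, 210), (-67, 209), (-65, 209), (-63, 209), (-61, 209), (-59, 209), (-57, 209), (-55, 209), (-53, 208), (-51, 208), (-49, 209), (-47, 209), (-45, 209), (-43, 206), (-41, 180), (41, 210), (43, 210), (45, 210), (47, 210), (49, 209), (51, 209), (53, 209), (55, 209), (57, 209), (59, 210), (61, 210), (63, 209), (65, 209), (67, 209), (69, 210), (71, 209), (73, 209), (75, 209)]
rest y 0.0545 [(-75, 208), (-73, 209), (-71, 209), (-69, 209), (-67, 208), (-65, 208), (-63, 208), (-61, 209), (-59, 210), (-57, 209), (-55, 210), (-53, 209), (-51, 209), (-49, 209), (-47, 209), (-45, 208), (-43, 197), (-41, 172), (41, 209), (43, 208), (45, 208), (47, 208), (49, 208), (51, 208), (53, 209), (55, 209), (57, 209), (59, 209), (61, 209), (63, 208), (65, 208), (67, 208), (69, 208), (71, 209), (73, 209), (75, 208)]
rest y 0.111 [(-75, 208), (-73, 208), (-71, 207), (-69, 198), (-67, 182), (-65, 157), (-63, 142), (-61, 144), (-59, 160), (-57, 185), (-55, 193), (-53, 186), (-51, 181), (-49, 180), (-47, 177), (-45, 180), (-43, 181), (-41, 183), (41, 194), (43, 194), (45, 195), (47, 193), (49, 172), (51, 136), (53, 103), (55, 93), (57, 99), (59, 125), (61, 160), (63, 190), (65, 204), (67, 206), (69, 207), (71, 208), (73, 208), (75, 206)]
t 42.52 first turn rv [-0.     0.     0.002] then shift mm [18.  59.7 63. ] F [ 0.2  0.3 -0.6] op 40.3 grip 0.0
```

View pics/t6.png

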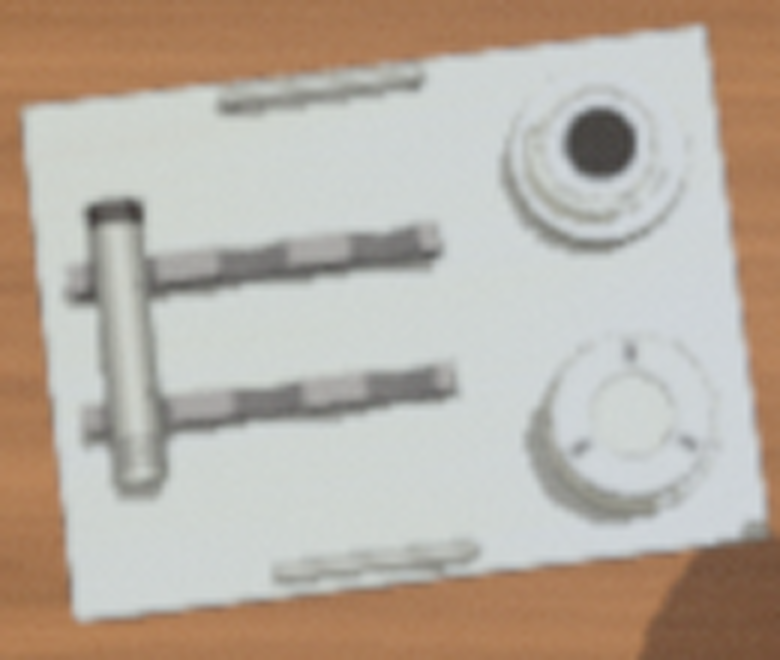

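```bash
python3 -m crank '[[6,20,0,0,0,0,-0.06],[6,20,0,0,0,0,-0.06],[6,19.7,0,0,0,0,-0.06],[0,0,20,0,0,0,-0.06],[0,0,20,0,0,0,-0.06],[0,0,0,0,0,0,-0.06],[0,0,0,0,0,0,-0.06],[0,0,0,0,0,0,-0.06],[0,0,0,0,0,0,-0.06],[0,0,0,0,0,0,-0.06]]'
python3 -c "
from h import *
go(.4737,-.3050,.044,np.radians(-7.6))"
```

```text
t: 43.35
tool_pos: [0.4743, -0.3066, 0.086]
tool_rot: [3.133, -0.206, 0.003]
contact_force: [0.2, -0.4, 0.9]
opening: 0.0402
grip_force: 0.0
t 43.35 first turn rv [ 0.001 -0.002  0.001] then shift mm [-0.8 -1.5 60.7] F [ 0.2 -0.4  0.9] op 40.2 grip 0.0
```

```bash
python3 -m crank '[[-0.8,-1.5,8,0,0,0,-0.06],[0,0,12,0,0,0,-0.06],[0,0,14,0,0,0,-0.06],[0,0,12,0,0,0,-0.06],[0,0,9,0,0,0,-0.06],[0,0,5,0,0,0,-0.06],[0,0,0,0,0,0,-0.06],[0,0,0,0,0,0,-0.06],[0,0,0,0,0,0,-0.06],[0,0,0,0,0,0,-0.06]]' 80
python3 -m crank '[[0,0,0,0,0,0,-0.4],[0,0,0,0,0,0,-0.6],[0,0,0,0,0,0,-0.6],[0,0,0,0,0,0,-0.6],[0,0,0,0,0,0,-0.6],[0,0,0,0,0,0,-0.6],[0,0,0,0,0,0,-0.6],[0,0,0,0,0,0,-0.6],[0,0,0,0,0,0,-0.6],[0,0,0,0,0,0,-0.6]]'
python3 -c "
from h import *
go(.4737,-.3050,.044,np.radians(-7.6))"
```

```text
t: 44.18
tool_pos: [0.4734, -0.3052, 0.0253]
tool_rot: [3.134, -0.208, 0.002]
contact_force: [-0.1, 0.1, -0.3]
opening: 0.0402
grip_force: 0.0
t: 45.02
tool_pos: [0.4732, -0.3056, 0.0255]
tool_rot: [3.133, -0.207, 0.002]
contact_force: [-2.3, -1.3, 6.2]
opening: 0.0201
grip_force: 78.2
t 45.02 first turn rv [ 0.002 -0.001  0.   ] then shift mm [ 0.4 -0.7  0.2] F [-2.3 -1.3  6.2] op 20.1 grip 78.2
```

```bash
python3 -m crank '[[0,0,-1.5,0,0,0,-0.6],[0,0,-1.5,0,0,0,-0.6],[0,0,-1.5,0,0,0,-0.6],[0,0,-1.5,0,0,0,-0.6],[0,0,-1.5,0,0,0,-0.6],[0,0,-2,0,0,0,-0.6],[0,0,-3,0,0,0,-0.6],[0,0,-5,0,0,0,-0.6],[0,0,-10,0,0,0,-0.6],[0,0,-20,0,0,0,-0.6]]'
python3 -m crank '[[0,0,-30,0,0,0,-0.6],[0,0,-30,0,0,0,-0.6],[0,0,0,0,0,-0.1,-0.6],[0,0,0,0,0,-0.1,-0.6],[0,0,0,0,0,-0.063,-0.6],[0,0,0,0,0,0,-0.6],[0,0,0,0,0,0,-0.6],[0,0,0,0,0,0,-0.6],[0,0,0,0,0,0,-0.6],[0,0,0,0,0,0,-0.6]]'
python3 - <<'E'
from h import *
go(.5587,.0591,.10,np.radians(7.5))
E
```

```text
t: 45.85
tool_pos: [0.4714, -0.3028, 0.0702]
tool_rot: [-3.13, 0.207, 0.006]
contact_force: [0.3, -0.3, -1.3]
opening: 0.0201
grip_force: 80.5
t: 46.68
tool_pos: [0.4728, -0.3046, 0.1318]
tool_rot: [-3.135, -0.204, 0.0]
contact_force: [0.1, 1.0, -1.1]
opening: 0.0196
grip_force: 80.5
t 46.68 first turn rv [-0.     0.    -0.001] then shift mm [ 132.7 -349.3   50.5] F [ 0.1  1.  -1.1] op 19.6 grip 80.5
```

```bash
python3 -m crank '[[6,-16,0,0,0,0,-0.6],[11,-29,0,0,0,0,-0.6],[13,-35,0,0,0,0,-0.6],[13,-35,0,0,0,0,-0.6],[14,-35,0,0,0,0,-0.6],[14,-35,0,0,0,0,-0.6],[14,-35,0,0,0,0,-0.6],[14,-35,0,0,0,0,-0.6],[13,-35,0,0,0,0,-0.6],[11,-30,0,0,0,0,-0.6]]' >/dev/null
python3 -m crank '[[6,-20,0,0,0,0,-0.6],[3.7,-9.3,0,0,0,0,-0.6],[0,0,20,0,0,0,-0.6],[0,0,20,0,0,0,-0.6],[0,0,10,0,0,0,-0.6],[0,0,0,0,0,0,-0.6],[0,0,0,0,0,0,-0.6],[0,0,0,0,0,0,-0.6],[0,0,0,0,0,0,-0.6],[0,0,0,0,0,0,-0.6]]'
python3 - <<'E'
from h import *
go(.5587,.0591,.044,np.radians(7.5))
E
```

```text
t: 48.35
tool_pos: [0.5598, 0.0586, 0.0833]
tool_rot: [3.135, 0.205, 0.004]
contact_force: [0.2, 0.5, -0.6]
opening: 0.0199
grip_force: 80.6
t 48.35 first turn rv [ 0.    -0.002 -0.001] then shift mm [-1.  -0.6 58. ] F [ 0.2  0.5 -0.6] op 19.9 grip 80.6
```

```bash
python3 -m crank '[[-0.9,-0.5,10,0,0,0,-0.6],[0,0,14,0,0,0,-0.6],[0,0,12,0,0,0,-0.6],[0,0,10,0,0,0,-0.6],[0,0,5,0,0,0,-0.6],[0,0,2,0,0,0,-0.6],[0,0,1,0,0,0,-0.6],[0,0,1,0,0,0,-0.6],[0,0,0,0,0,0,-0.6],[0,0,0,0,0,0,-0.6]]'
python3 -m crank '[[0,0,0.7,0,0,0,-0.6],[0,0,0,0,0,0,-0.6],[0,0,0.6,0,0,0,-0.6],[0,0,0,0,0,0,-0.6],[0,0,0.6,0,0,0,-0.6],[0,0,0,0,0,0,-0.6],[0,0,0,0,0,0,-0.6],[0,0,0,0,0,0,-0.6],[0,0,0,0,0,0,-0.6],[0,0,0,0,0,0,-0.6]]'
```

```text
t: 49.18
tool_pos: [0.5584, 0.0593, 0.0275]
tool_rot: [3.135, 0.205, 0.002]
contact_force: [-0.4, 0.2, -1.3]
opening: 0.0198
grip_force: 80.6
t: 50.02
tool_pos: [0.5587, 0.0589, 0.0262]
tool_rot: [3.134, 0.205, 0.002]
contact_force: [-0.3, -1.3, 6.4]
opening: 0.0199
grip_force: 81.4
```

Seated. Releasing, then on to logger 3.

```bash
python3 -m crank '[[0,0,0,0,0,0,-0.6],[0,0,0,0,0,0,-0.6],[0,0,0,0,0,0,-0.5],[0,0,0,0,0,0,-0.4],[0,0,0,0,0,0,-0.3],[0,0,0,0,0,0,-0.2],[0,0,0,0,0,0,-0.1],[0,0,0,0,0,0,-0.1],[0,0,0,0,0,0,-0.1],[0,0,0,0,0,0,-0.1]]'
python3 -m crank '[[0,0,-5,0,0,0,-0.1],[0,0,-15,0,0,0,-0.1],[0,0,-30,0,0,0,-0.1],[0,0,-30,0,0,0,-0.1],[0,0,-20,0,0,0,-0.1],[-8,30,0,0,0,0.1,-0.06],[-8,30,0,0,0,0.1,-0.06],[-8,30,0,0,0,0.063,-0.06],[0,30,0,0,0,0,-0.06],[0,30,0,0,0,0,-0.06]]' >/dev/null
python3 -m crank '[[-5,36,0,0,0,0,-0.06],[-5,36,0,0,0,0,-0.06],[-5,36,0,0,0,0,-0.06],[-5,36,0,0,0,0,-0.06],[-5,36,0,0,0,0,-0.06],[-5,36,0,0,0,0,-0.06],[0,0,0,0,0,0,-0.06],[0,0,0,0,0,0,-0.06],[0,0,0,0,0,0,-0.06],[0,0,0,0,0,0,-0.06]]'
python3 - <<'E'
from h import *
im=save("top","t7",(190,135,320,245),6); loggers(im); mat(im)
go(.4675,-.3665,.08,np.radians(-7.6))
E
```

```text
t: 50.85
tool_pos: [0.5577, 0.0593, 0.0248]
tool_rot: [-3.135, -0.205, 0.0]
contact_force: [-0.4, -0.3, -0.3]
opening: 0.0384
grip_force: 0.0
t: 52.52
tool_pos: [0.4709, -0.2996, 0.1249]
tool_rot: [-3.134, 0.205, 0.0]
contact_force: [0.4, -0.2, -0.1]
opening: 0.0403
grip_force: 0.0
rest y -0.0017 [(-75, 210), (-73, 210), (-71, 211), (-69, 211), (-67, 211), (-65, 211), (-63, 210), (-61, 210), (-59, 210), (-57, 211), (-55, 211), (-53, 210), (-51, 210), (-49, 210), (-47, 211), (-45, 210), (-43, 207), (-41, 181), (41, 210), (43, 210), (45, 210), (47, 211), (49, 211), (51, 211), (53, 211), (55, 211), (57, 210), (59, 211), (61, 211), (63, 211), (65, 210), (67, 211), (69, 211), (71, 211), (73, 210), (75, 210)]
rest y 0.0545 [(-75, 210), (-73, 211), (-71, 210), (-69, 208), (-67, 190), (-65, 166), (-63, 150), (-61, 143), (-59, 139), (-57, 169), (-55, 190), (-53, 194), (-51, 185), (-49, 185), (-47, 183), (-45, 184), (-43, 184), (-41, 182), (41, 199), (43, 199), (45, 198), (47, 197), (49, 187), (51, 165), (53, 127), (55, 106), (57, 100), (59, 109), (61, 137), (63, 178), (65, 199), (67, 208), (69, 209), (71, 209), (73, 210), (75, 210)]
rest y 0.111 [(-75, 209), (-73, 210), (-71, 208), (-69, 200), (-67, 183), (-65, 158), (-63, 143), (-61, 145), (-59, 162), (-57, 187), (-55, 195), (-53, 188), (-51, 182), (-49, 180), (-47, 179), (-45, 181), (-43, 183), (-41, 185), (41, 196), (43, 196), (45, 196), (47, 194), (49, 174), (51, 137), (53, 103), (55, 96), (57, 99), (59, 126), (61, 161), (63, 193), (65, 205), (67, 208), (69, 209), (71, 209), (73, 208), (75, 209)]
ring [0.4563 0.3596 0.0265] lug 43.4 [110 224  11  11  85]
t 52.57 first turn rv [-0.     0.     0.002] then shift mm [ 5.5 67.  63.6] F [ 0.  -0.   0.2] op 40.2 grip 0.0
```

```bash
python3 -m crank '[[2,22,0,0,0,0,-0.06],[2,22,0,0,0,0,-0.06],[2,23,0,0,0,0,-0.06],[0,0,20,0,0,0,-0.06],[0,0,20,0,0,0,-0.06],[0,0,0,0,0,0,-0.06],[0,0,0,0,0,0,-0.06],[0,0,0,0,0,0,-0.06],[0,0,0,0,0,0,-0.06],[0,0,0,0,0,0,-0.06]]'
python3 -c "
from h import *
go(.4680,-.3665,.044,np.radians(-7.6))"
```

```text
t: 53.4
tool_pos: [0.4686, -0.3682, 0.0867]
tool_rot: [3.133, -0.206, 0.003]
contact_force: [0.2, -0.1, -0.4]
opening: 0.0403
grip_force: 0.0
t 53.4 first turn rv [ 0.002 -0.002  0.001] then shift mm [-0.8 -1.6 61.4] F [ 0.2 -0.1 -0.4] op 40.3 grip 0.0
```

```bash
python3 -m crank '[[-0.6,-1.6,8,0,0,0,-0.06],[0,0,12,0,0,0,-0.06],[0,0,14,0,0,0,-0.06],[0,0,12,0,0,0,-0.06],[0,0,10,0,0,0,-0.06],[0,0,5,0,0,0,-0.06],[0,0,0,0,0,0,-0.06],[0,0,0,0,0,0,-0.06],[0,0,0,0,0,0,-0.06],[0,0,0,0,0,0,-0.06]]' 80
python3 -m crank '[[0,0,0,0,0,0,-0.4],[0,0,0,0,0,0,-0.6],[0,0,0,0,0,0,-0.6],[0,0,0,0,0,0,-0.6],[0,0,0,0,0,0,-0.6],[0,0,0,0,0,0,-0.6],[0,0,0,0,0,0,-0.6],[0,0,0,0,0,0,-0.6],[0,0,0,0,0,0,-0.6],[0,0,0,0,0,0,-0.6]]'
python3 -m crank '[[0,0,-1.5,0,0,0,-0.6],[0,0,-1.5,0,0,0,-0.6],[0,0,-1.5,0,0,0,-0.6],[0,0,-1.5,0,0,0,-0.6],[0,0,-1.5,0,0,0,-0.6],[0,0,-2,0,0,0,-0.6],[0,0,-3,0,0,0,-0.6],[0,0,-5,0,0,0,-0.6],[0,0,-10,0,0,0,-0.6],[0,0,-20,0,0,0,-0.6]]'
python3 -m crank '[[0,0,-30,0,0,0,-0.6],[0,0,-30,0,0,0,-0.6],[0,0,0,0,0,-0.1,-0.6],[0,0,0,0,0,-0.1,-0.6],[0,0,0,0,0,-0.063,-0.6],[0,0,0,0,0,0,-0.6],[0,0,0,0,0,0,-0.6],[0,0,0,0,0,0,-0.6],[0,0,0,0,0,0,-0.6],[0,0,0,0,0,0,-0.6]]'
python3 - <<'E'
from h import *
go(.5664,.0034,.10,np.radians(7.5))
E
```

```text
t: 54.23
tool_pos: [0.4678, -0.3669, 0.0249]
tool_rot: [3.134, -0.207, 0.002]
contact_force: [0.2, 0.2, -0.2]
opening: 0.0404
grip_force: 0.0
t: 55.07
tool_pos: [0.4678, -0.3675, 0.0252]
tool_rot: [3.132, -0.207, 0.002]
contact_force: [-2.5, -3.2, 5.3]
opening: 0.0198
grip_force: 78.3
t: 55.9
tool_pos: [0.4656, -0.3638, 0.0689]
tool_rot: [-3.129, 0.207, 0.007]
contact_force: [-0.2, -0.5, -0.7]
opening: 0.02
grip_force: 80.8
t: 56.73
tool_pos: [0.4673, -0.3661, 0.1313]
tool_rot: [-3.134, -0.204, 0.0]
contact_force: [1.2, -0.2, -1.7]
opening: 0.02
grip_force: 80.8
t 56.73 first turn rv [-0.001  0.    -0.001] then shift mm [ 146.5 -353.4   50. ] F [ 1.2 -0.2 -1.7] op 20.0 grip 80.8
```

```bash
python3 -m crank '[[6,-16,0,0,0,0,-0.6],[12,-29,0,0,0,0,-0.6],[15,-35,0,0,0,0,-0.6],[15,-35,0,0,0,0,-0.6],[15,-35,0,0,0,0,-0.6],[15,-35,0,0,0,0,-0.6],[15,-35,0,0,0,0,-0.6],[15,-35,0,0,0,0,-0.6],[15,-35,0,0,0,0,-0.6],[13,-31,0,0,0,0,-0.6]]' >/dev/null
python3 -m crank '[[10,-20,0,0,0,0,-0.6],[9.5,-13,0,0,0,0,-0.6],[0,0,20,0,0,0,-0.6],[0,0,20,0,0,0,-0.6],[0,0,10,0,0,0,-0.6],[0,0,0,0,0,0,-0.6],[0,0,0,0,0,0,-0.6],[0,0,0,0,0,0,-0.6],[0,0,0,0,0,0,-0.6],[0,0,0,0,0,0,-0.6]]'
python3 - <<'E'
from h import *
go(.5664,.0034,.044,np.radians(7.5))
E
```

```text
t: 58.4
tool_pos: [0.5762, 0.0047, 0.0829]
tool_rot: [3.135, 0.205, 0.004]
contact_force: [0.6, -0.5, -2.0]
opening: 0.0198
grip_force: 80.8
t 58.4 first turn rv [ 0.001 -0.002 -0.001] then shift mm [-9.9  0.  57.6] F [ 0.6 -0.5 -2. ] op 19.8 grip 80.8
```

```bash
python3 -m crank '[[-5,0,0,0,0,0,-0.6],[-4.9,0,0,0,0,0,-0.6],[0,0,24,0,0,0,-0.6],[0,0,12,0,0,0,-0.6],[0,0,10,0,0,0,-0.6],[0,0,5,0,0,0,-0.6],[0,0,2,0,0,0,-0.6],[0,0,2,0,0,0,-0.6],[0,0,0,0,0,0,-0.6],[0,0,0,0,0,0,-0.6]]'
python3 -m crank '[[0,0,0.7,0,0,0,-0.6],[0,0,0,0,0,0,-0.6],[0,0,0.6,0,0,0,-0.6],[0,0,0,0,0,0,-0.6],[0,0,0.4,0,0,0,-0.6],[0,0,0,0,0,0,-0.6],[0,0,0,0,0,0,-0.6],[0,0,0,0,0,0,-0.6],[0,0,0,0,0,0,-0.6],[0,0,0,0,0,0,-0.6]]'
```

```text
t: 59.23
tool_pos: [0.5661, 0.0036, 0.0271]
tool_rot: [3.135, 0.205, 0.002]
contact_force: [0.6, 0.3, -0.9]
opening: 0.0201
grip_force: 80.8
t: 60.07
tool_pos: [0.5663, 0.0033, 0.0258]
tool_rot: [3.134, 0.205, 0.002]
contact_force: [-1.6, -2.7, 5.7]
opening: 0.0196
grip_force: 81.5
```

```bash
python3 -m crank '[[0,0,0,0,0,0,-0.6],[0,0,0,0,0,0,-0.6],[0,0,0,0,0,0,-0.5],[0,0,0,0,0,0,-0.4],[0,0,0,0,0,0,-0.3],[0,0,0,0,0,0,-0.2],[0,0,0,0,0,0,-0.1],[0,0,0,0,0,0,-0.1],[0,0,0,0,0,0,-0.1],[0,0,0,0,0,0,-0.1]]'
python3 -m crank '[[0,0,-5,0,0,0,-0.1],[0,0,-15,0,0,0,-0.1],[0,0,-30,0,0,0,-0.1],[0,0,-35,0,0,0,-0.1],[0,0,-35,0,0,0,-0.1],[-8,30,0,0,0,0,-0.06],[-8,35,0,0,0,0,-0.06],[-8,35,0,0,0,0,-0.06],[0,35,0,0,0,0,-0.06],[0,35,0,0,0,0,-0.06]]' >/dev/null
python3 -m crank '[[-5,36,0,0,0,0,-0.06],[-5,36,0,0,0,0,-0.06],[-5,36,0,0,0,0,-0.06],[-5,36,0,0,0,0,-0.06],[-5,36,0,0,0,0,-0.06],[-5,36,0,0,0,0,-0.06],[0,0,0,0,0,0,-0.06],[0,0,0,0,0,0,-0.06],[0,0,0,0,0,0,-0.06],[0,0,0,0,0,0,-0.06]]'
python3 - <<'E'
from h import *
im=save("top","t8",(80,80,440,270),2.2); loggers(im)
print("lug",slots(im.max(2),np.array([.5216,-.0978]),.0705))
E
```

```text
t: 60.9
tool_pos: [0.5654, 0.0037, 0.0246]
tool_rot: [-3.135, -0.205, 0.0]
contact_force: [0.3, -0.2, -0.1]
opening: 0.0386
grip_force: 0.0
t: 62.57
tool_pos: [0.5624, -0.3848, 0.1447]
tool_rot: [-3.134, -0.207, 0.0]
contact_force: [0.2, 0.5, -0.6]
opening: 0.0398
grip_force: 0.0
rest y -0.0017 [(-75, 214), (-73, 214), (-71, 214), (-69, 214), (-67, 198), (-65, 176), (-63, 154), (-61, 140), (-59, 166), (-57, 189), (-55, 200), (-53, 193), (-51, 187), (-49, 184), (-47, 182), (-45, 183), (-43, 186), (-41, 188), (41, 206), (43, 204), (45, 203), (47, 202), (49, 196), (51, 171), (53, 133), (55, 107), (57, 103), (59, 115), (61, 164), (63, 198), (65, 213), (67, 215), (69, 215), (71, 214), (73, 214), (75, 215)]
rest y 0.0545 [(-75, 214), (-73, 214), (-71, 214), (-69, 213), (-67, 194), (-65, 170), (-63, 154), (-61, 146), (-59, 144), (-57, 175), (-55, 196), (-53, 199), (-51, 189), (-49, 189), (-47, 188), (-45, 188), (-43, 188), (-41, 186), (41, 203), (43, 203), (45, 202), (47, 201), (49, 191), (51, 169), (53, 132), (55, 108), (57, 102), (59, 113), (61, 140), (63, 181), (65, 203), (67, 212), (69, 214), (71, 215), (73, 214), (75, 214)]
rest y 0.111 [(-75, 213), (-73, 214), (-71, 212), (-69, 204), (-67, 187), (-65, 160), (-63, 148), (-61, 150), (-59, 165), (-57, 191), (-55, 199), (-53, 192), (-51, 187), (-49, 186), (-47, 182), (-45, 185), (-43, 186), (-41, 189), (41, 200), (43, 200), (45, 201), (47, 199), (49, 177), (51, 140), (53, 107), (55, 97), (57, 103), (59, 129), (61, 164), (63, 197), (65, 208), (67, 211), (69, 212), (71, 212), (73, 212), (75, 212)]
lug 3.077644164364537
```

View pics/t8.png

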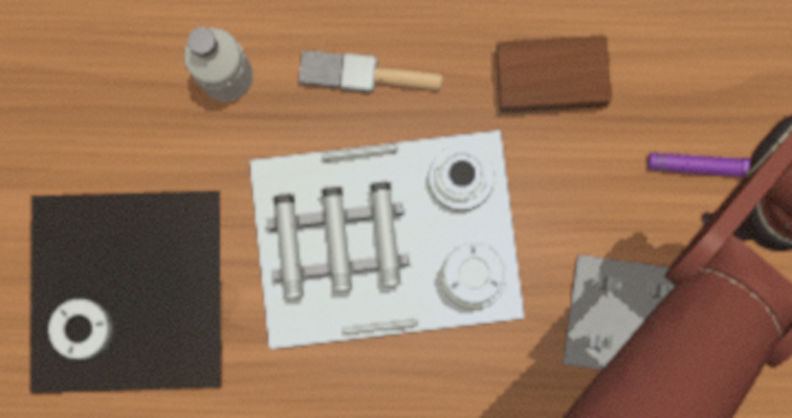

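All three loggers lie in their rests near (285,245), (335,238) and (385,235) in the crop. The ring is home over the coupon at (474,272), and the bottle, brush and case haven't moved.

```bash
python3 -c "
from station import ctrl
print(ctrl.finish_job())"
```

```text
the job is handed in; nothing more can be done
None
```

The job is handed in at about 63 s: the single coupon is seated in cell0 with its ring screwed down to the stop, and all three loggers lie within about 2 mm of centre in their own V rests; nothing else was disturbed.

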